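# Lock a tube rotator's carousel with its transport pin

## Robot

A 7-joint arm with a two-finger parallel gripper is mounted at the origin on a cart in front of the work surface, level with it; the furniture and walls round the work are solid. World frame = base frame: x ahead of the robot, y to its left, z up, the work surface at z = 0. Lengths are in m, angles in degrees, forces in N, time in s.
With the tool pointing down it reaches from about 0.4 to 0.85 m from the base axis. Payload 4.5 kg.
Tool frame: the origin (TCP) lies midway between the tips of the shut fingers; the grasp point (between the pads) lies 19 mm behind it (bot.pinch_z is the distance from the TCP to the grasp point, in m); z points along the fingers, y is the direction in which the jaws open and shut (so a half turn about z gives the same grasp; the last joint's range is limited). The gripper opens to 85 mm and grips with 20 to 120 N. Pads are 22 mm wide; open, the fingers measure 114 mm over their backs; the gripper's body (76 mm by 85 mm) begins 54 mm behind the grasp point. The pads swing forward as they close: fully open they stand 13 mm farther back than shut.
Start: joints at [-63.209, 39.483, -11.15, 89.685, 9.013, 51.709, -12.324], TCP at [0.263, 0.567, 0.231] pointing down, gripper open.
Joint ranges: [-172.22, 172.22], [-26.19, 119.32], [-84.43, 86.54], [7.71, 146.69], [-57.33, 237.33], [2.42, 119.75], [-152.13, 152.13]. Speed limits (degrees/s): [147.25, 147.25, 180, 180, 180, 180, 180].

## Interface

Orientations are given as a 3x3 rotation matrix whose columns are the frame's x, y, z axes.
In Python, from rig import bot gives the robot as it stands.
- The arm moves only by the tool drive_tool, never from a script. Its argument "steps" is a list of rows, each a list of 4 numbers: the shift along the tool's x, y, z in mm, then the turn about the tool's z in rad. A call has 1 to 8 rows; each row is the pose to reach, as a shift and turn from the pose commanded when the call began, along the tool's axes at that moment; what a row does not reach only later rows make up. A row lasts 1/10 s, in which the tool goes at most 50 mm and 8.59 degrees, less where a joint would pass 70% of its speed; a pose out of reach is approached as far as the arm can. A call with a gripper value outside its range is refused whole. "claw" is the closure, from -1 (fully open) to 1 (shut), set as the call begins (left out, the last holds). The fingers move at their own pace and stop on an object; "squeeze" is the grip in N (left out, the last holds). Time passes only in rows, so rows that repeat a pose let the fingers close. It gives the time, the measured TCP pose, the force and the opening at its end, in the units of the state.
- bot.sense(): the state, without advancing time (a new reading comes with each control period).
- bot.read_camera(name): name is "scene" or "top" or "wrist"; returns the picture (400x640x3 uint8, red, green, blue); there is no depth.
- bot.get_calibration(name): a dict with "camera_matrix" (3x3 intrinsics, pixels), "rvec" (rotation vector, rad) and "tvec" (3), from world to camera coordinates, as OpenCV has them; the wrist camera has in their place "tool_from_camera" (4x4, takes a point from camera to tool coordinates, whose origin is the TCP and whose axes are the flange's). Camera axes: x right, y down, z forward; pixel columns grow to the right and rows downward; lengths in m; the calibration is good to about 2 mm. A picture is of the moment at which its call begins: read the wrist's pose just before it. get_calibration takes no time and is no camera call.
- bot.close_job(): hands the job in, once; it reports no verdict.
The state is a dict: "time": time; "joints": joint angles; "dq": joint speeds; "joint_efforts": joint torques, N m; "tool_pos": TCP position; "ee_rot": TCP orientation; "contact_force": force on the tool from outside, world axes, zero at the start; "moment": the same for the moment, N m; "finger_gap": finger opening in m.
Only numpy, scipy, OpenCV 4.12 (cv2) and the standard library are available. Lean on these libraries where they do the work, as an engineer would, in place of code of your own. Each camera call takes 0.05 s, during which the arm holds its last target.

## Task

The tube rotator is about to be carried to the cold room, so its carousel must be locked. Turn the carousel until the hole in its ear lies over the hole in the fixed locking arm, then take the locking pin out of the vial rack, push it through both holes until its flange sits flush on the ear, and let go. Leave the two vials standing in the rack.

Things in the scene. Friction and masses are not known exactly. Their poses are not given: they have to be found in the camera images.
- rotator: Tube rotator, heavy and immovable: white base 164x142 mm, a leaning drive head and on it the carousel, an aluminium disc 150 mm across and 6 mm thick with five tube clips near its rim (up to 19 mm above the disc; three hold vials). About 0.22 m tall. Origin at the centre of its underside; its front, with dial and switch, faces -x.
- lock_hole (a point): Mouth, on the upper face, of the 9.5 mm through hole in the fixed locking arm (plain dark steel, 30 mm wide, 10 mm thick), which reaches from the drive head past the disc's rim on the rotator's rear, uphill side. z = axis of hole and carousel, up out of the arm, leaning 35 deg from vertical towards the rotator's front; x = outward from the carousel's axis (88 mm); y = sideways. Free space below.
- ear_hole (a point): Mouth, on the upper face, of the 9.5 mm through hole in the carousel's only ear (square, 30x30 mm, 6 mm thick, flush with the disc, at its rim). 88 mm from the carousel's axis. Turns with the carousel: z = carousel axis, out of the disc; x = outward. Its underside passes 2 mm above the locking arm, so when lined up this point is 8 mm above lock_hole along z.
- carousel (a joint): Angle of the carousel (rad) about lock_hole's z axis, right-hand rule. 0: ear's hole exactly over the arm's hole. At the start it is turned positive, the ear towards the left as the robot sees it. Turns both ways against a steady friction of about 0.08 N m, no detent or stop near 0, stays where it is left.
- wing_grip (a point): Grasp point in the black wing grip at the carousel's centre, on its axis, 36 mm above the disc's upper face: a bar 14 mm thick, 36 mm long, from 14 to 46 mm above the disc, on a low hub 42 mm across; nothing else within 45 mm of the axis. z = carousel axis, out of the disc; x = along the bar, to the ear; y = across its 14 mm. From lock_hole: -88 mm in its x, +44 mm in its z.
- pin_handle (a point): Middle of the handle of the locking pin (loose, about 50 g, 86 mm long). z = along the pin, from tip to handle end. Eight-sided black handle 16 mm across flats, 54 mm long, at the start with flats square to the rack; below it a steel flange 25 mm across, 4 mm thick, its underside 31 mm below this point. At the start it stands upright in a rack hole, hanging by its flange, this point 64 mm above the work surface.
- pin_tip (a point): End of the pin's steel shank, 59 mm below pin_handle along the pin. The shank is 8 mm across and 28 mm long below the flange; its last 7 mm taper to 3 mm.
- rack: White vial rack (loose, 62 mm wide, 140 mm long along its y, 33 mm high; two rows of five square 18 mm holes at 26 mm pitch). Origin at the centre of its underside. The pin and two vials stand in the end and middle holes of the row at x = -13 mm, 52 mm apart, in any order.
- vial_a_mid (a point): Middle of a capped glass vial (16 mm across, 53 mm tall) standing in the rack, its top 57 mm above the work surface; z = up along the vial. Leave it standing.
- vial_b_mid (a point): Middle of a second vial like the first, also in the rack. Leave it standing.

How it is judged:
By the outcome, as a careful person would: the job done as asked, in the order asked, and still so for the second after the job is handed in, with the robot touching nothing.
It also fails if it takes over 58 s, if anything falls off the work surface, if the arm or the gripper's body presses on something with over 40 N, if the wrist force passes 120 N, or if a joint passes its speed limit or range.

## Working session

There is one attempt and no reset: what is moved stays moved. The work goes in short steps, Python scripts to look and compute and a tool call to move; the robot and the scene stay as the last step left them, time stands still between calls to the robot, and variables do not carry over. Pictures are saved under pics/ and viewed, and the job is handed in when it is done.

Besides the shell and the picture viewer there is one more tool, called by a JSON object that holds its "method" and its "body", one argument or row to a line. drive_tool: Moves the arm, as the interface text tells. Its arguments: {"type":"object","properties":{"steps":{"type":"array","items":{"type":"array","items":{"type":"number"}}},"claw":{"type":"number"},"squeeze":{"type":"number"}},"required":["steps"]}

```bash
ls; mkdir -p pics
python3 - <<'E'
from rig import bot
import cv2,numpy as np
print(bot.sense())
for n in("scene","top","wrist"):
    im=bot.read_camera(n); cv2.imwrite(f"pics/{n}0.png",im[:,:,::-1]); print(n,bot.get_calibration(n))
print(bot.pinch_z)
E
```

```text
pics
{'time': 0.0, 'joints': array([-63.20687258,  39.53312767, -11.14478108,  89.74566227,
         9.01151342,  51.71165237, -12.32608956]), 'dq': array([ 0.02577537, -0.06685716,  0.030216  ,  0.05772447,  0.08485113,
       -0.04696854,  0.10871438]), 'joint_efforts': array([ 4.85941928e-04, -5.39598942e+01, -1.26624372e+00, -1.58543408e+01,
        9.13755706e-03,  9.51776979e-03, -5.34009189e-06]), 'tool_pos': array([0.26248092, 0.56647355, 0.23048098]), 'ee_rot': array([[-9.07381092e-01,  4.20308334e-01, -6.77557622e-04],
       [ 4.20308860e-01,  9.07379372e-01, -1.77127801e-03],
       [-1.29681100e-04, -1.89200765e-03, -9.99998202e-01]]), 'contact_force': array([ 0.20941375, -0.40644455,  0.57637825]), 'moment': array([ 0.04882123,  0.01914045, -0.01015798]), 'finger_gap': 0.08518827045773375}
scene {'camera_matrix': array([[376.20554531,   0.        , 313.76630793],
       [  0.        , 376.20554531, 200.40133891],
       [  0.        ,   0.        ,   1.        ]]), 'rvec': array([ 1.15160889, -2.05520437,  1.22028473]), 'tvec': array([0.28538732, 0.31633832, 0.58833946])}
top {'camera_matrix': array([[505.73488171,   0.        , 317.48185391],
       [  0.        , 505.73488171, 203.32719617],
       [  0.        ,   0.        ,   1.        ]]), 'rvec': array([ 2.21865998, -2.20240359,  0.05437297]), 'tvec': array([-0.01249089,  0.47734547,  1.33923423])}
wrist {'camera_matrix': array([[335.8555584 ,   0.        , 318.73235872],
       [  0.        , 335.8555584 , 204.07342329],
       [  0.        ,   0.        ,   1.        ]]), 'tool_from_camera': array([[-5.04348210e-05, -9.45516061e-01, -3.25575454e-01,
         8.36124519e-02],
       [ 9.99999992e-01, -9.14342390e-06, -1.28356010e-04,
        -1.26843989e-04],
       [ 1.18385795e-04, -3.25575458e-01,  9.45516053e-01,
        -1.40523074e-01],
       [ 0.00000000e+00,  0.00000000e+00,  0.00000000e+00,
         1.00000000e+00]])}
0.0187
```

View pics/scene0.png

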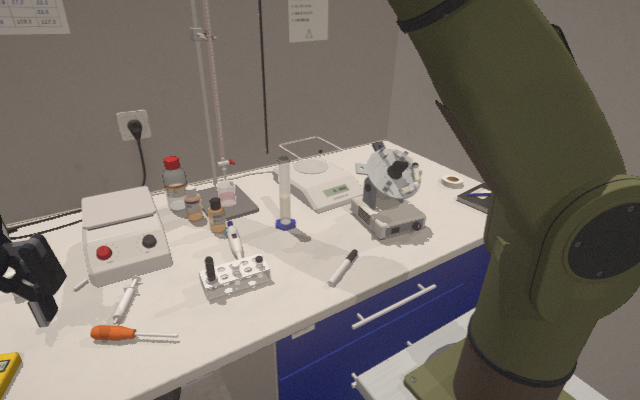

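View pics/top0.png

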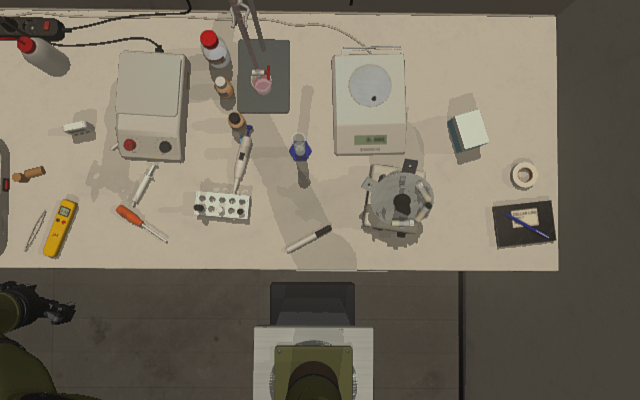

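View pics/wrist0.png

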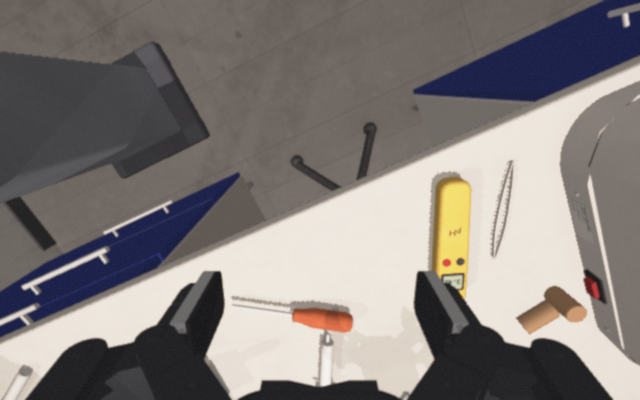

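View crops.

Run:
```python
import cv2
a=cv2.imread("pics/scene0.png")
cv2.imwrite("pics/s_rot.png",cv2.resize(a[135:245,335:440],None,fx=5.4,fy=5.4,interpolation=cv2.INTER_CUBIC))
cv2.imwrite("pics/s_rack.png",cv2.resize(a[240:310,190:290],None,fx=8,fy=8,interpolation=cv2.INTER_CUBIC))
a=cv2.imread("pics/top0.png")
cv2.imwrite("pics/t_rot.png",cv2.resize(a[150:250,350:450],None,fx=6,fy=6,interpolation=cv2.INTER_CUBIC))
cv2.imwrite("pics/t_rack.png",cv2.resize(a[185:225,185:260],None,fx=10,fy=10,interpolation=cv2.INTER_CUBIC))
```

```text
(no output)
```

View pics/s_rot.png

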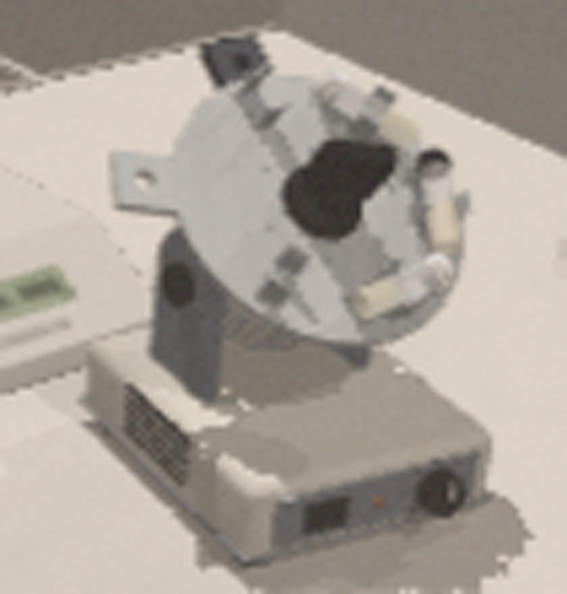

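View pics/s_rack.png

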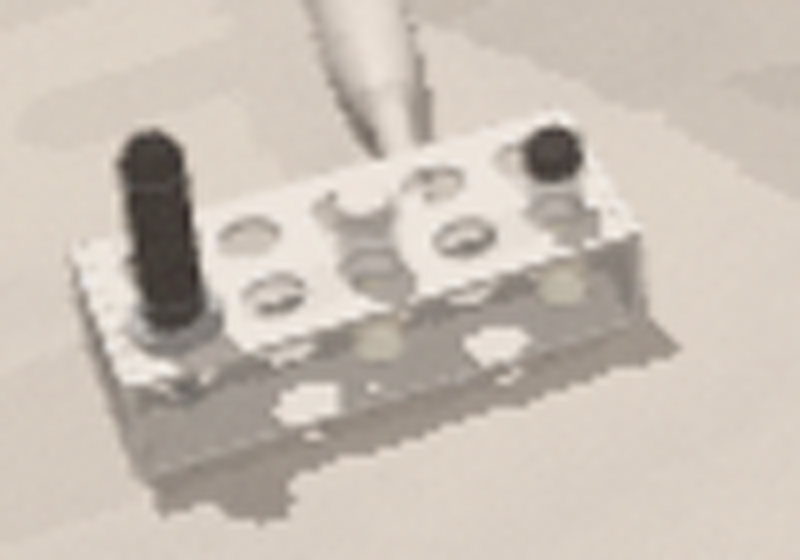

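View pics/t_rot.png

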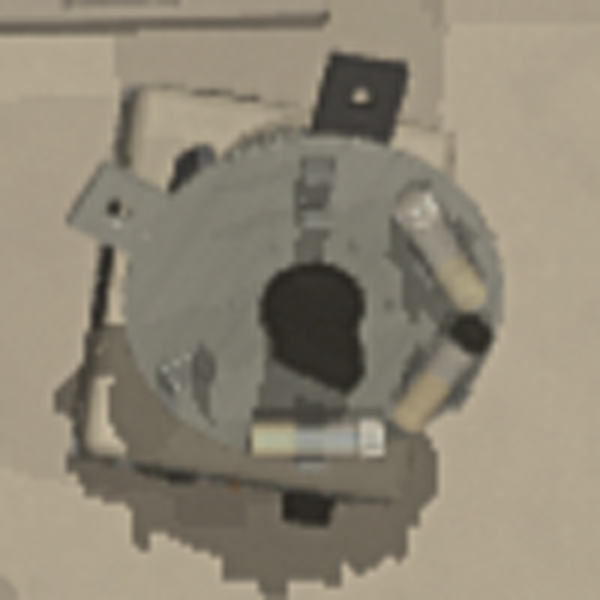

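View pics/t_rack.png

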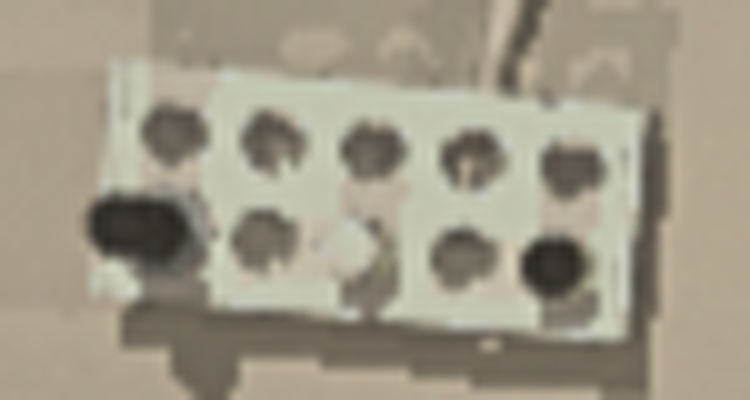

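```bash
cat > h.py <<'E'
import numpy as np,cv2
from rig import bot
from scipy.optimize import least_squares
from scipy.spatial.transform import Rotation as R
def ray(n,px,s=None):
    c=bot.get_calibration(n);K=c["camera_matrix"]
    d=np.linalg.inv(K)@np.array([px[0],px[1],1.])
    if n=="wrist":
        T=c["tool_from_camera"];Rt=np.asarray(s["ee_rot"]);p=np.asarray(s["tool_pos"])
        o=Rt@T[:3,3]+p;d=Rt@T[:3,:3]@d
    else:
        Rm=cv2.Rodrigues(c["rvec"])[0];o=-Rm.T@c["tvec"];d=Rm.T@d
    return o,d/np.linalg.norm(d)
def proj(n,P,s=None):
    c=bot.get_calibration(n);K=c["camera_matrix"]
    if n=="wrist":
        T=c["tool_from_camera"];q=np.asarray(s["ee_rot"]).T@(P-np.asarray(s["tool_pos"]));q=T[:3,:3].T@(q-T[:3,3])
    else: q=cv2.Rodrigues(c["rvec"])[0]@P+c["tvec"]
    q=K@q;return q[:2]/q[2]
def tri(rs):
    A=0;b=0
    for o,d in rs:
        M=np.eye(3)-np.outer(d,d);A=A+M;b=b+M@o
    p=np.linalg.solve(A,b);return p,[np.linalg.norm((np.eye(3)-np.outer(d,d))@(p-o))*1e3 for o,d in rs]
def frame(yaw):  # lock frame; rear dir = yaw
    r=np.array([np.cos(yaw),np.sin(yaw),0]);c,s=np.cos(np.radians(35)),np.sin(np.radians(35))
    z=-s*r+c*np.array([0,0,1.]);x=c*r+s*np.array([0,0,1.]);return np.stack([x,np.cross(z,x),z],1)
def earp(L,yaw,th,rad=.088,h=.008):
    F=frame(yaw);return L+F@np.array([-.088+rad*np.cos(th),rad*np.sin(th),h])
E
python3 - <<'E'
from h import *
print("lock",tri([ray("scene",(379.4,146.1)),ray("top",(410.2,165.8))]))
print("ear",tri([ray("scene",(361.9,168.3)),ray("top",(369.2,184.7))]))
print("pintop",tri([ray("scene",(209,258)),ray("top",(195.8,207.6))]))
print("pinbot",tri([ray("scene",(212,281)),ray("top",(202,209))]))
def f(v):
    L=v[:3];o=[proj("scene",L)-(379.4,146.1),proj("top",L)-(410.2,165.8)]
    E=earp(L,v[3],v[4]);o+=[proj("scene",E)-(361.9,168.3),proj("top",E)-(369.2,184.7)];return np.concatenate(o)
r=least_squares(f,[.6,-.25,.2,0,1.]);print(r.x,np.degrees(r.x[3:]),r.fun.round(1))
# rack corners in top crop at z=.033
for p in [(112,60),(648,108),(628,340),(92,298)]:
    o,d=ray("top",(p[0]/10+185-.45,p[1]/10+185-.45));print("rack",o+d*(.033-o[2])/d[2])
for p in [(130,90),(72,455),(405,495)]:
    o,d=ray("top",(p[0]/6+350,p[1]/6+150));print("base",o+d*(.05-o[2])/d[2])
E
```

```text
lock (array([ 0.5595564 , -0.21778371,  0.199456  ]), [np.float64(1.419984302045072), np.float64(1.4199843020451257)])
ear (array([ 0.51705066, -0.12704693,  0.17148247]), [np.float64(1.0683100320322318), np.float64(1.0683100320322694)])
pintop (array([0.46155414, 0.29487895, 0.09404402]), [np.float64(0.1956122670960143), np.float64(0.19561226709614873)])
pinbot (array([0.46033372, 0.29406855, 0.03522686]), [np.float64(2.3539919087480268), np.float64(2.353991908747977)])
[ 0.55934067 -0.21782134  0.19966271 -0.14119122  1.25883163] [-8.08966121 72.12573959] [ 0.6 -0.1 -0.4 -0.3  0.5  0.1 -0.3 -0.3]
rack [0.50750932 0.30930578 0.033     ]
rack [0.4960616  0.16953388 0.033     ]
rack [0.43543856 0.17402469 0.033     ]
rack [0.44537495 0.31353483 0.033     ]
base [ 0.57649025 -0.1482339   0.05      ]
base [ 0.4186938 -0.1237626  0.05     ]
base [ 0.40248063 -0.26747026  0.05      ]
```

```bash
cat >> h.py <<'E'
L0=np.array([.5593,-.2178,.1997]);YAW=-.1412
def earpt(th,rad,tan,h,L=None,yaw=None):
    L=L0 if L is None else L; F=frame(YAW if yaw is None else yaw)
    er=np.array([np.cos(th),np.sin(th),0]);et=np.array([-np.sin(th),np.cos(th),0])
    return L+F@(np.array([-.088,0,h])+rad*er+tan*et)
def delta(P,s,yawx=None):
    """mm in tool axes and turn to bring TCP to P with tool x at yaw (deg)"""
    Rm=np.asarray(s["ee_rot"]);d=Rm.T@(np.asarray(P)-np.asarray(s["tool_pos"]))*1e3
    t=0
    if yawx is not None:
        cur=np.degrees(np.arctan2(Rm[1,0],Rm[0,0]));t=-np.radians((yawx-cur+180)%360-180)
    return d.round(1),round(float(t),3)
E
python3 - <<'E'
from h import *
s=bot.sense()
P=earpt(1.259,.092,.045,.008)
print(P,delta(P+[0,0,.05],s,172))
E
```

```text
[ 0.48580811 -0.10496572  0.14739994] (array([-484.9, -515.5,   34. ]), -0.294)
```

{"method": "drive_tool", "body": {
  "steps": [
    [-25,-25,-40,-0.1],
    [-60,-60,-60,-0.2],
    [-90,-95,-60,-0.29],
    [-121,-129,-60,-0.29],
    [-152,-161,-60,-0.29],
    [-183,-194,-60,-0.29],
    [-214,-227,-60,-0.29],
    [-245,-260,-60,-0.29]
  ],
  "claw": 1,
  "squeeze": 30
}}

```text
time: 0.95
tool_pos: [0.3759, 0.2263, 0.2913]
ee_rot: [[-0.99, 0.143, 0.0], [0.143, 0.99, -0.0], [-0.0, -0.0, -1.0]]
contact_force: [1.1, 0.0, 0.0]
finger_gap: -0.0
```

Run:
```python
from h import *
s=bot.sense()
P=earpt(1.259,.092,.045,.008)
print(s["time"],s["tool_pos"],s["contact_force"],s["ee_rot"].round(3)); print(delta(P+[0,0,.05],s,172))
```

```text
0.95 [0.37594852 0.22633589 0.29128168] [1.07044205 0.04623549 0.01149923] [[-0.99   0.143  0.   ]
 [ 0.143  0.99  -0.   ]
 [-0.    -0.    -1.   ]]
(array([-156.1, -312.2,   93.9]), -0.004)
```

{"method": "drive_tool", "body": {
  "steps": [
    [-20,-40,0,0],
    [-40,-80,0,0],
    [-60,-120,5,0],
    [-80,-160,10,0],
    [-100,-200,20,0],
    [-120,-240,30,0],
    [-140,-280,40,0],
    [-150,-305,40,0]
  ]
}}

```text
time: 1.75
tool_pos: [0.4802, -0.0991, 0.2499]
ee_rot: [[-0.989, 0.147, -0.002], [0.147, 0.989, -0.001], [0.002, -0.001, -1.0]]
contact_force: [-0.5, 0.6, 0.1]
finger_gap: -0.0
```

Run:
```python
from h import *
s=bot.sense();im=bot.read_camera("wrist");cv2.imwrite("pics/w1.png",im[:,:,::-1])
print(s["time"],s["tool_pos"],s["contact_force"])
np.savez("w1.npz",tool_pos=s["tool_pos"],ee_rot=s["ee_rot"])
```

```text
1.75 [ 0.48020634 -0.09909598  0.2498953 ] [-0.45422896  0.63644414  0.05161225]
```

View pics/w1.png

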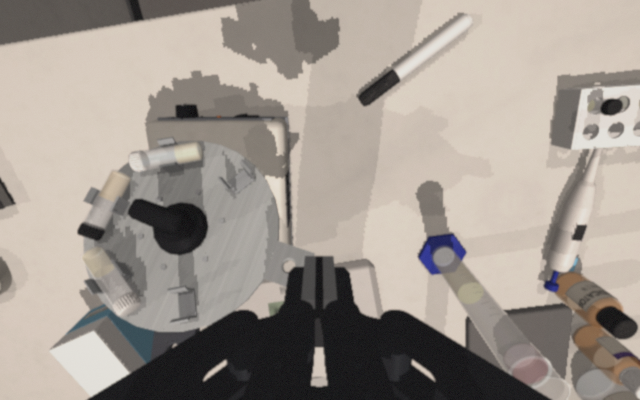

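Run:
```python
from h import *
s=dict(np.load("w1.npz"))
print(proj("wrist",earpt(1.259,.088,0,.008),s), proj("wrist",earpt(1.259,.092,.045,.008),s), proj("wrist",L0,s))
a=cv2.imread("pics/w1.png");cv2.imwrite("pics/w1c.png",cv2.resize(a[220:340,150:340],None,fx=4,fy=4,interpolation=cv2.INTER_CUBIC))
s=bot.sense()
for th in (1.259,1.1,.9,.7,.5,.3,.15):
    print(th,delta(earpt(th,.092,.040,.008)-[0,0,.008],s,172), delta(earpt(th,.092,.026,.008)-[0,0,.008],s,172)[0])
```

```text
[288.90430427 266.88193642] [312.79020535 212.16565407] [170.42183388 355.52222392]
1.259 (array([ -8.9,  -1.9, 108.1]), -0.014) [-19.8  -6.  100.5]
1.1 (array([-21.9,  -1.4,  99. ]), -0.014) [-32.2  -7.7  91.9]
0.9 (array([-38.2,  -4.5,  87.7]), -0.014) [-47.2 -13.1  81.4]
0.7 (array([-53.6, -11.4,  77. ]), -0.014) [-61.1 -22.1  71.8]
0.5 (array([-67.6, -21.9,  67.3]), -0.014) [-73.3 -34.2  63.5]
0.3 (array([-79.7, -35.6,  59. ]), -0.014) [-83.2 -49.   56.7]
0.15 (array([-87.1, -47.7,  53.9]), -0.014) [-89.  -61.5  52.8]
```

View pics/w1c.png

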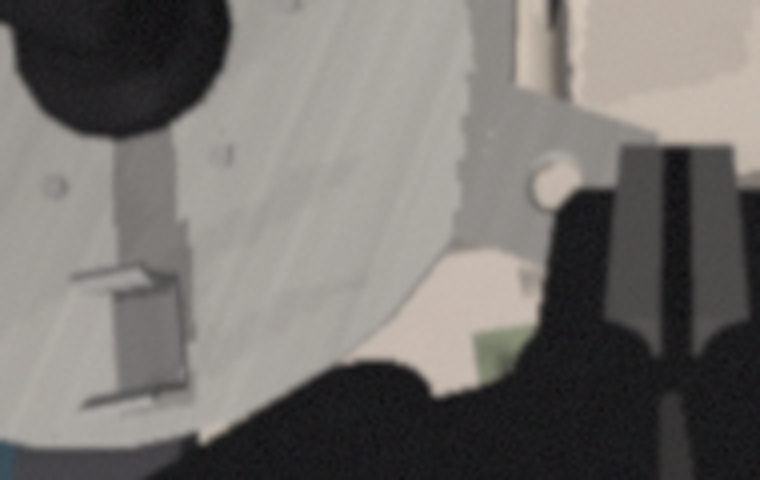

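{"method": "drive_tool", "body": {
  "steps": [
    [2,3,40,-0.014],
    [0,2,75,-0.014],
    [-4,0,108,-0.014],
    [-9,-2,108,-0.014],
    [-15,-3,105,-0.014],
    [-20,-5,101,-0.014],
    [-26,-6,96,-0.014],
    [-32,-7,92,-0.014]
  ]
}}

```text
time: 2.6
tool_pos: [0.5119, -0.107, 0.1611]
ee_rot: [[-0.992, 0.13, 0.002], [0.13, 0.992, -0.0], [-0.002, -0.0, -1.0]]
contact_force: [-1.6, -0.8, -0.7]
finger_gap: 0.0
```

Run:
```python
from h import *
s=bot.sense();print(s["contact_force"])
for th in (1.1,.9,.7,.5,.3,.2,.1):
    print(th,delta(earpt(th,.092,.027,.008)-[0,0,.008],s,172))
```

```text
[-1.61421756 -0.81819305 -0.67246073]
1.1 (array([-0.2, -8.8,  3.2]), 0.009)
0.9 (array([-15.2, -14.3,  -7.3]), 0.009)
0.7 (array([-29. , -23.4, -17. ]), 0.009)
0.5 (array([-41. , -35.7, -25.5]), 0.009)
0.3 (array([-50.8, -50.6, -32.4]), 0.009)
0.2 (array([-54.7, -58.9, -35.2]), 0.009)
0.1 (array([-57.9, -67.6, -37.5]), 0.009)
```

{"method": "drive_tool", "body": {
  "steps": [
    [-7,-10,-2,0.005],
    [-15,-14,-7,0.005],
    [-22,-19,-12,0.005],
    [-29,-24,-17,0.005],
    [-35,-30,-22,0.005],
    [-41,-36,-26,0.005],
    [-46,-43,-30,0.005],
    [-50,-50,-33,0.005]
  ]
}}

```text
time: 3.4
tool_pos: [0.5547, -0.1633, 0.1925]
ee_rot: [[-0.991, 0.134, 0.0], [0.134, 0.991, 0.0], [-0.0, 0.0, -1.0]]
contact_force: [-0.7, 2.2, -0.4]
finger_gap: 0.0001
```

Run:
```python
from h import *
s=bot.sense();print(s["contact_force"])
im=bot.read_camera("wrist");cv2.imwrite("pics/w2.png",im[:,:,::-1])
im=bot.read_camera("top");cv2.imwrite("pics/t2.png",cv2.resize(im[150:250,350:450,::-1],None,fx=6,fy=6))
for th in (.3,.2,.1,.05):
    print(th,delta(earpt(th,.092,.027,.008)-[0,0,.008],s,172))
```

```text
[-0.69257622  2.18901309 -0.39376397]
0.3 (array([-1. , -0.3, -1.1]), 0.005)
0.2 (array([-5. , -8.6, -3.9]), 0.005)
0.1 (array([ -8.2, -17.3,  -6.2]), 0.005)
0.05 (array([ -9.6, -21.8,  -7.2]), 0.005)
```

View pics/w2.png

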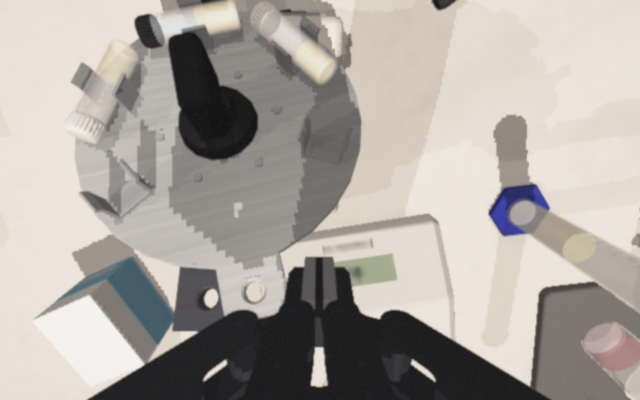

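View pics/t2.png

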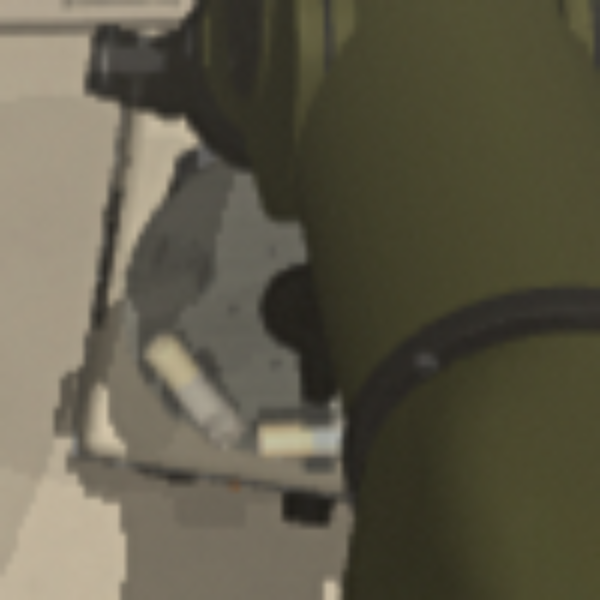

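{"method": "drive_tool", "body": {
  "steps": [
    [-3,-4,-2,0.005],
    [-5,-9,-4,0.005],
    [-7,-13,-5,0.005],
    [-8,-17,-6,0.005],
    [-9,-20,-7,0.005],
    [-9,-20,-7,0.005]
  ]
}}

```text
time: 4.1
tool_pos: [0.5606, -0.1845, 0.1994]
ee_rot: [[-0.99, 0.14, 0.0], [0.14, 0.99, -0.0], [-0.001, -0.0, -1.0]]
contact_force: [0.4, 0.6, 0.7]
finger_gap: 0.0002
```

Run:
```python
from h import *
s=bot.sense();print(s["contact_force"])
im=bot.read_camera("wrist");cv2.imwrite("pics/w3.png",cv2.resize(im[220:360,120:360,::-1],None,fx=3,fy=3))
print(s["tool_pos"],proj("wrist",L0,s),[proj("wrist",earp(L0,YAW,t),s) for t in (0,.05,.1)])
```

```text
[0.3868628  0.58262765 0.71954275]
[ 0.56060598 -0.18447182  0.199382  ] [250.03295953 280.58780289] [array([246.58402952, 279.60367909]), array([256.2362262 , 279.36302321]), array([265.88177071, 278.63030669])]
```

View pics/w3.png

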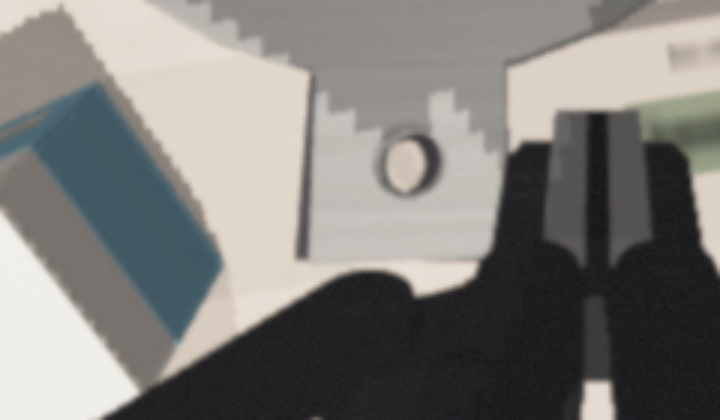

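Run:
```python
from h import *
s=bot.sense()
E=earp(L0,YAW,0);r=np.array([np.cos(YAW),np.sin(YAW),0])
print(E,delta(E+.008*r-[0,0,.012],s,180+np.degrees(YAW)))
```

```text
[ 0.55475706 -0.21715424  0.20625322] (array([ -6.8, -33.5,   5.1]), 0.001)
```

{"method": "drive_tool", "body": {
  "steps": [
    [0,4,-5,0],
    [0,4,-40,0],
    [-4,-10,-60,0],
    [-7,-33,-60,0]
  ]
}}

```text
time: 4.55
tool_pos: [0.566, -0.2154, 0.2633]
ee_rot: [[-0.991, 0.135, 0.008], [0.135, 0.991, -0.0], [-0.008, 0.001, -1.0]]
contact_force: [0.6, -0.2, 0.4]
finger_gap: 0.0002
```

{"method": "drive_tool", "body": {
  "steps": [
    [0,0,0,0],
    [0,0,0,0],
    [0,0,0,0],
    [0,0,0,0],
    [0,0,0,0]
  ],
  "claw": -1
}}

```text
time: 5.05
tool_pos: [0.5629, -0.2164, 0.2591]
ee_rot: [[-0.99, 0.138, -0.0], [0.138, 0.99, 0.001], [0.0, 0.001, -1.0]]
contact_force: [0.8, 0.5, 0.6]
finger_gap: 0.0721
```

Run:
```python
from h import *
s=bot.sense()
im=bot.read_camera("wrist");cv2.imwrite("pics/w4.png",im[:,:,::-1])
E=earp(L0,YAW,0);r=np.array([np.cos(YAW),np.sin(YAW),0])
print(E,delta(E+.008*r-[0,0,.012],s,180+np.degrees(YAW)),proj("wrist",L0,s),proj("wrist",E,s))
np.savez("w4.npz",tool_pos=s["tool_pos"],ee_rot=s["ee_rot"])
```

```text
[ 0.55475706 -0.21715424  0.20625322] (array([-0.1, -1.9, 64.8]), 0.003) [316.13631529 221.10373188] [316.0665141  218.15960669]
```

View pics/w4.png

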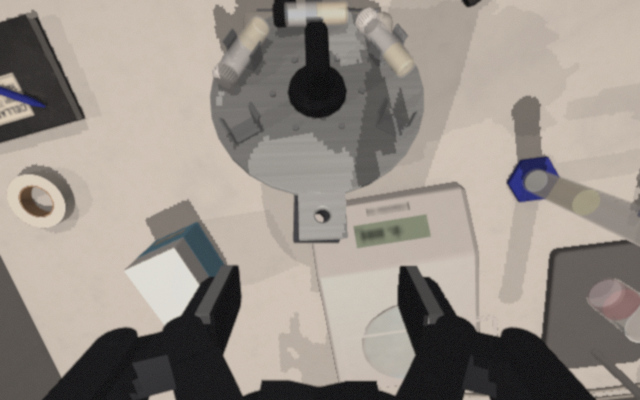

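{"method": "drive_tool", "body": {
  "steps": [
    [0,-1,30,0],
    [0,-1,50,0],
    [0,-1,62,0],
    [0,-1,65,0],
    [0,-1,65,0]
  ]
}}

```text
time: 5.6
tool_pos: [0.5629, -0.2182, 0.1943]
ee_rot: [[-0.99, 0.139, 0.0], [0.139, 0.99, 0.0], [-0.0, 0.0, -1.0]]
contact_force: [-0.6, -0.9, 0.5]
finger_gap: 0.0856
```

{"method": "drive_tool", "body": {
  "steps": [
    [0,0,0,0],
    [0,0,0,0],
    [0,0,0,0],
    [0,0,0,0],
    [0,0,0,0],
    [0,0,0,0],
    [0,0,0,0],
    [0,0,0,0]
  ],
  "claw": 1,
  "squeeze": 20
}}

```text
time: 6.4
tool_pos: [0.5631, -0.2182, 0.1949]
ee_rot: [[-0.99, 0.139, 0.001], [0.139, 0.99, 0.0], [-0.001, 0.0, -1.0]]
contact_force: [0.1, 0.9, 5.6]
finger_gap: 0.0294
```

Run:
```python
from h import *
s=bot.sense()
im=bot.read_camera("wrist");cv2.imwrite("pics/w5.png",cv2.resize(im[200:400,180:460,::-1],None,fx=2.8,fy=2.8))
print(s["contact_force"],s["finger_gap"],s["tool_pos"])
```

```text
[0.08270965 0.87289865 5.62288042] 0.029374211454441284 [ 0.56312068 -0.21818284  0.19492185]
```

View pics/w5.png

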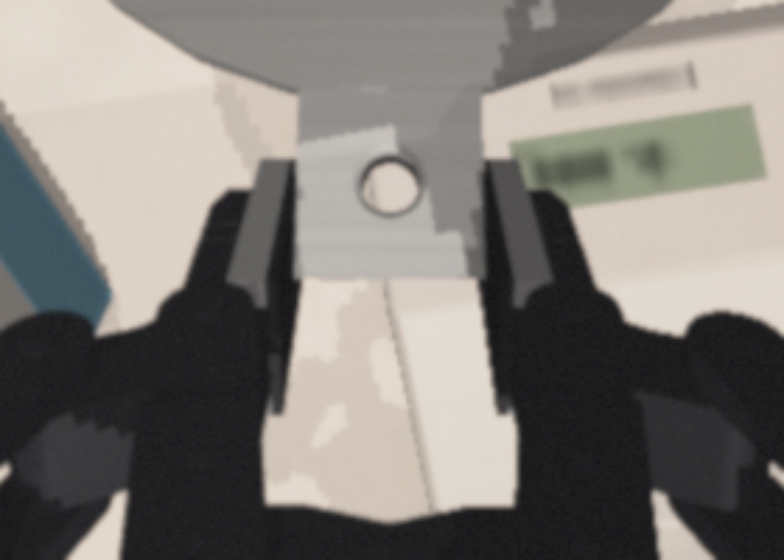

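{"method": "drive_tool", "body": {
  "steps": [
    [0,0,0,0],
    [0,0,0,0],
    [0,0,0,0],
    [0,0,-5,0],
    [0,0,-20,0],
    [0,0,-50,0],
    [0,0,-80,0],
    [0,0,-100,0]
  ],
  "claw": -1
}}

```text
time: 7.25
tool_pos: [0.5634, -0.2185, 0.2967]
ee_rot: [[-0.99, 0.139, 0.003], [0.139, 0.99, -0.001], [-0.003, -0.0, -1.0]]
contact_force: [0.5, -1.2, -0.3]
finger_gap: 0.0855
```

Run:
```python
from h import *
s=bot.sense()
im=bot.read_camera("wrist");cv2.imwrite("pics/w6.png",cv2.resize(im[120:300,200:440,::-1],None,fx=3.2,fy=3.2))
s5=dict(tool_pos=np.array([.56312,-.21818,.19492]),ee_rot=np.array([[-0.99, 0.139, 0.001], [0.139, 0.99, 0.0], [-0.001, 0.0, -1.0]]))
E=earp(L0,YAW,0)
o,d=ray("wrist",(319.3,266.4),s5);print("E at model z",o+d*(E[2]-o[2])/d[2],E,proj("wrist",E,s5))
print(s["tool_pos"],proj("wrist",E,s))
np.savez("w6.npz",tool_pos=s["tool_pos"],ee_rot=s["ee_rot"])
print(delta([.4620,.2947,.20],s,180-4.7),delta([.4620,.2947,.20],s,90-4.7),delta([.4620,.2947,.20],s,-90-4.7))
```

```text
E at model z [ 0.55264632 -0.21672771  0.20625322] [ 0.55475706 -0.21715424  0.20625322] [318.99879135 270.76613366]
[ 0.56339798 -0.21850329  0.29673055] [319.31676942 197.74525164]
(array([172.2, 494.1,  96.1]), -0.058) (array([172.2, 494.1,  96.1]), 1.513) (array([172.2, 494.1,  96.1]), -1.629)
```

View pics/w6.png

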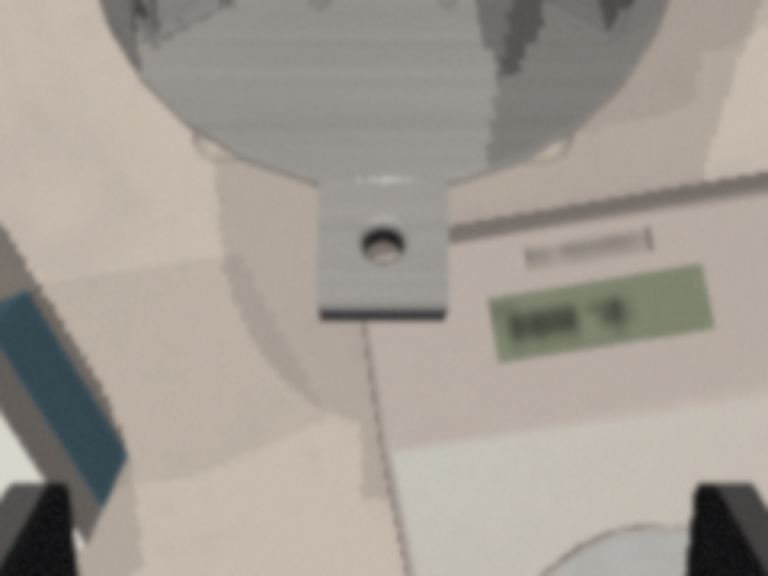

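{"method": "drive_tool", "body": {
  "steps": [
    [14,40,0,-0.02],
    [29,84,0,-0.05],
    [45,128,0,-0.058],
    [60,173,0,-0.058],
    [76,218,0,-0.058],
    [92,263,0,-0.058],
    [107,308,0,-0.058],
    [122,350,10,-0.058]
  ],
  "claw": 0.05
}}

```text
time: 8.1
tool_pos: [0.4909, 0.1478, 0.2854]
ee_rot: [[-0.997, 0.081, 0.003], [0.081, 0.997, 0.001], [-0.003, 0.002, -1.0]]
contact_force: [1.1, 0.3, 0.1]
finger_gap: 0.0403
```

{"method": "drive_tool", "body": {
  "steps": [
    [16,45,10,0],
    [32,90,35,0],
    [45,130,55,0],
    [50,143,70,0],
    [50,143,80,0],
    [50,143,85,0]
  ]
}}

```text
time: 8.7
tool_pos: [0.4525, 0.2904, 0.1984]
ee_rot: [[-0.997, 0.082, -0.001], [0.082, 0.997, -0.002], [0.001, -0.002, -1.0]]
contact_force: [-0.2, -0.0, 0.4]
finger_gap: 0.0404
```

Run:
```python
from h import *
s=bot.sense()
im=bot.read_camera("wrist");cv2.imwrite("pics/w7.png",im[:,:,::-1])
np.savez("w7.npz",tool_pos=s["tool_pos"],ee_rot=s["ee_rot"])
P=np.array([.4620,.2947,0])
print(s["tool_pos"],s["finger_gap"],proj("wrist",P+[0,0,.091],s),proj("wrist",P+[0,0,.037],s),delta(P+[0,0,.0553],s,175.3))
```

```text
[0.45246506 0.29036915 0.19836852] 0.04044519154565112 [325.86927572 213.14651598] [324.84470349 193.01430628] (array([ -9.2,   5.4, 143. ]), -0.0)
```

View pics/w7.png

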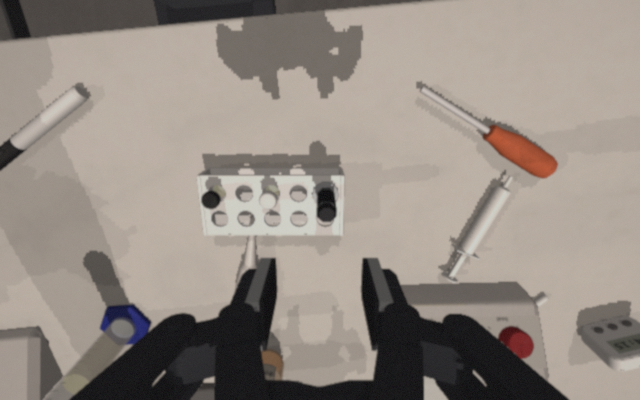

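{"method": "drive_tool", "body": {
  "steps": [
    [-9,5,35,0],
    [-9,5,75,0],
    [-9,5,105,0],
    [-9,5,125,0],
    [-9,5,138,0],
    [-9,5,143,0],
    [-9,5,143,0]
  ]
}}

```text
time: 9.45
tool_pos: [0.4625, 0.2955, 0.0566]
ee_rot: [[-0.997, 0.083, 0.001], [0.083, 0.997, -0.0], [-0.001, -0.0, -1.0]]
contact_force: [-0.5, 0.0, 0.8]
finger_gap: 0.0402
```

Run:
```python
from h import *
s=bot.sense()
im=bot.read_camera("wrist");cv2.imwrite("pics/w8.png",im[:,:,::-1])
print(s["tool_pos"],s["contact_force"])
```

```text
[0.46251527 0.295509   0.05656544] [-0.47658031  0.00755083  0.7902229 ]
```

View pics/w8.png

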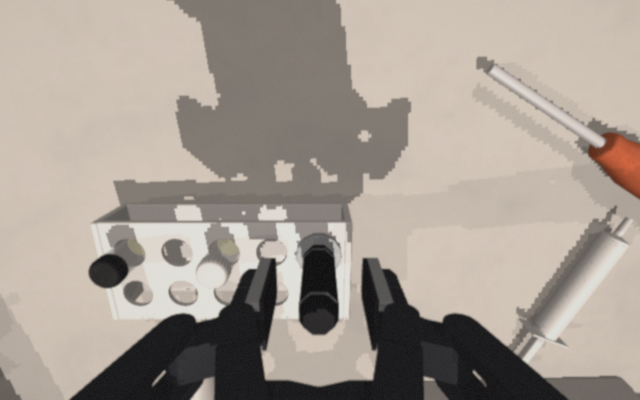

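{"method": "drive_tool", "body": {
  "steps": [
    [0,0,0,0],
    [0,0,0,0],
    [0,0,0,0],
    [0,0,0,0],
    [0,0,0,0],
    [0,0,0,0]
  ],
  "claw": 1,
  "squeeze": 30
}}

```text
time: 10.1
tool_pos: [0.4625, 0.2965, 0.0572]
ee_rot: [[-0.997, 0.082, 0.002], [0.082, 0.997, 0.001], [-0.002, 0.001, -1.0]]
contact_force: [0.0, -0.7, 6.2]
finger_gap: 0.0151
```

{"method": "drive_tool", "body": {
  "steps": [
    [0,0,-15,0],
    [0,0,-35,0],
    [0,0,-65,0],
    [0,0,-105,0],
    [0,0,-145,0],
    [0,0,-180,0],
    [0,0,-200,0],
    [0,0,-200,0]
  ]
}}

```text
time: 10.9
tool_pos: [0.4632, 0.2973, 0.2594]
ee_rot: [[-0.997, 0.082, 0.005], [0.082, 0.997, 0.004], [-0.005, 0.004, -1.0]]
contact_force: [1.0, -0.3, -1.0]
finger_gap: 0.0151
```

Run:
```python
from h import *
s=bot.sense()
im=bot.read_camera("wrist");cv2.imwrite("pics/w9.png",im[:,:,::-1])
im=bot.read_camera("scene");cv2.imwrite("pics/s9.png",im[:,:,::-1])
print(s["tool_pos"],s["contact_force"],s["finger_gap"])
np.savez("w9.npz",tool_pos=s["tool_pos"],ee_rot=s["ee_rot"])
s5=dict(tool_pos=np.array([.56312,-.21818,.19492]),ee_rot=np.array([[-0.99, 0.139, 0.001], [0.139, 0.99, 0.0], [-0.001, 0.0, -1.0]]))
print(tri([ray("wrist",(319.3,266.4),s5),ray("wrist",(319.7,196.6),dict(np.load("w6.npz")))]))
```

```text
[0.46319867 0.29730514 0.25939799] [ 0.9873443  -0.28037758 -1.01414369] 0.015107582428275063
(array([ 0.55559631, -0.21707675,  0.20102366]), [np.float64(0.07647576683561692), np.float64(0.07647576683564772)])
```

View pics/w9.png

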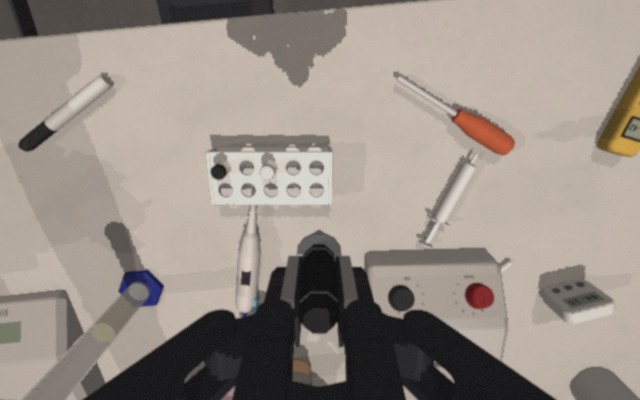

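View pics/s9.png

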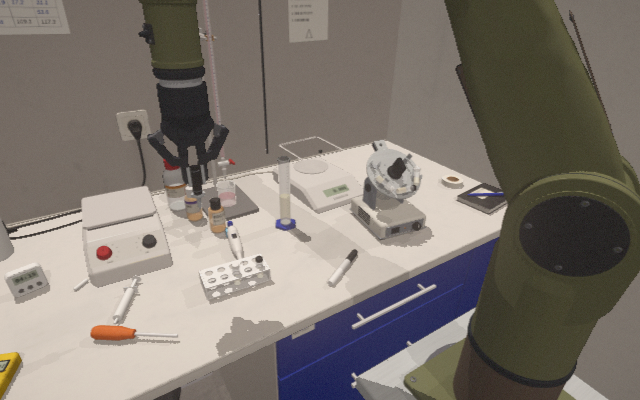

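```bash
cat >> h.py <<'E'
rr=np.array([np.cos(YAW),np.sin(YAW),0])
def tcp(al,s,E,dr=0.,G=.0707):
    F=frame(YAW);T=E-s*F[:,2]+dr*F[:,0]
    a=np.radians(al);u=-np.sin(a)*rr+np.array([0,0,np.cos(a)])
    return T+G*u-np.array([0,0,.0187])
E1=np.array([.5551,-.2171,.2045])
E
python3 - <<'E'
from h import *
s=bot.sense()
print(delta(tcp(0,0,E1,.002)+[0,0,.03],s,171.9))
E
```

```text
(array([-136.8, -503.6,  -31.4]), 0.06)
```

{"method": "drive_tool", "body": {
  "steps": [
    [0,-40,-20,0.01],
    [-5,-87,-32,0.03],
    [-5,-135,-32,0.06],
    [-5,-183,-32,0.06],
    [-10,-231,-32,0.06],
    [-20,-278,-32,0.06],
    [-30,-325,-32,0.06],
    [-42,-370,-32,0.06]
  ]
}}

```text
time: 11.8
tool_pos: [0.472, -0.0782, 0.2868]
ee_rot: [[-0.99, 0.141, -0.004], [0.141, 0.99, 0.0], [0.004, -0.0, -1.0]]
contact_force: [1.6, 0.1, -0.9]
finger_gap: 0.0152
```

{"method": "drive_tool", "body": {
  "steps": [
    [-15,-40,0,0],
    [-45,-78,0,0],
    [-70,-110,0,0],
    [-85,-125,0,0],
    [-85,-130,0,0],
    [-85,-130,0,0]
  ]
}}

```text
time: 12.4
tool_pos: [0.5378, -0.2168, 0.2865]
ee_rot: [[-0.99, 0.142, -0.004], [0.142, 0.99, 0.001], [0.004, 0.001, -1.0]]
contact_force: [-0.4, -0.1, -1.9]
finger_gap: 0.0156
```

Run:
```python
from h import *
s=bot.sense()
im=bot.read_camera("wrist");cv2.imwrite("pics/w10.png",im[:,:,::-1])
im=bot.read_camera("scene");cv2.imwrite("pics/s10.png",cv2.resize(im[90:240,300:460,::-1],None,fx=4,fy=4))
print(s["tool_pos"],s["contact_force"],s["finger_gap"])
np.savez("w10.npz",tool_pos=s["tool_pos"],ee_rot=s["ee_rot"])
print(delta(tcp(0,0,E1,.002)+[0,0,.03],s,171.9))
tip=s["tool_pos"]-[0,0,.052]
print("tip proj",proj("wrist",tip,s),proj("scene",tip),proj("scene",E1),proj("wrist",E1,s))
```

```text
[ 0.53779848 -0.21683801  0.28645583] [-0.36083638 -0.14738629 -1.85721348] 0.015563617073847711
(array([-18.8,   2.2,  -1.3]), -0.001)
tip proj [319.10493937 230.75076907] [386.51372926 136.00126967] [381.02895841 144.87387274] [322.06431346 236.16452471]
```

View pics/w10.png

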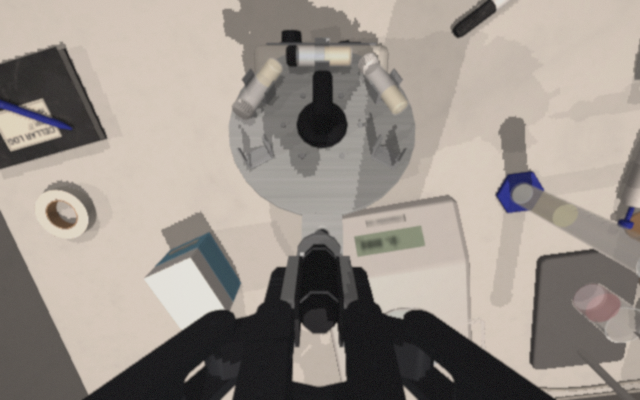

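View pics/s10.png

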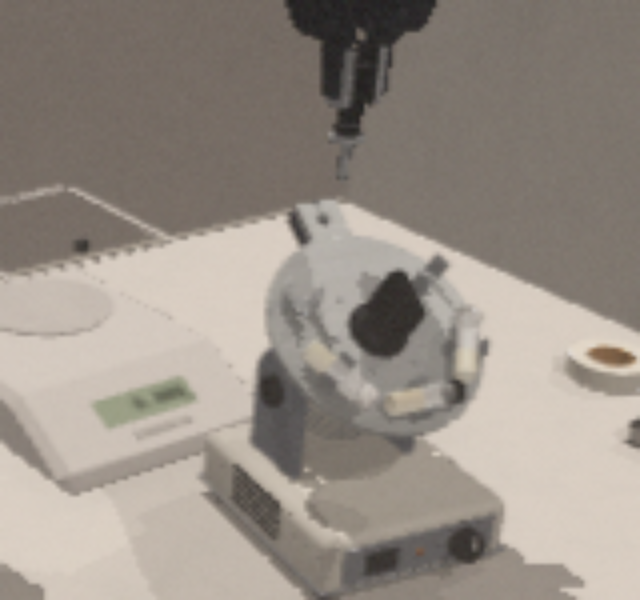

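{"method": "drive_tool", "body": {
  "steps": [
    [-10,2,0,0],
    [-19,2,0,0],
    [-19,2,10,0],
    [-19,2,20,0],
    [-19,2,25,0],
    [-19,2,27,0],
    [-19,2,27,0]
  ]
}}

```text
time: 13.2
tool_pos: [0.5574, -0.2174, 0.2609]
ee_rot: [[-0.99, 0.141, -0.002], [0.141, 0.99, 0.001], [0.002, 0.0, -1.0]]
contact_force: [-1.7, 0.1, 0.4]
finger_gap: 0.0156
```

Run:
```python
from h import *
s=bot.sense()
im=bot.read_camera("scene");cv2.imwrite("pics/s11.png",cv2.resize(im[100:190,340:430,::-1],None,fx=6,fy=6,interpolation=cv2.INTER_CUBIC))
im=bot.read_camera("wrist");cv2.imwrite("pics/w11.png",cv2.resize(im[180:340,220:420,::-1],None,fx=3.5,fy=3.5,interpolation=cv2.INTER_CUBIC))
print(s["tool_pos"],s["contact_force"],s["finger_gap"])
print(delta(tcp(0,0,E1,.002),s,171.9))
tip=s["tool_pos"]-[0,0,.052]
print("tip proj",proj("wrist",tip,s),proj("scene",tip),proj("scene",E1),proj("wrist",E1,s))
```

```text
[ 0.55743519 -0.21737669  0.26091754] [-1.7198191   0.12008303  0.38709382] 0.015560638406933176
(array([ 0.7, -0.1,  3.3]), -0.001)
tip proj [319.14063615 230.59951158] [380.69334728 143.01377529] [381.02895841 144.87387274] [319.0431883  224.40424088]
```

View pics/w11.png

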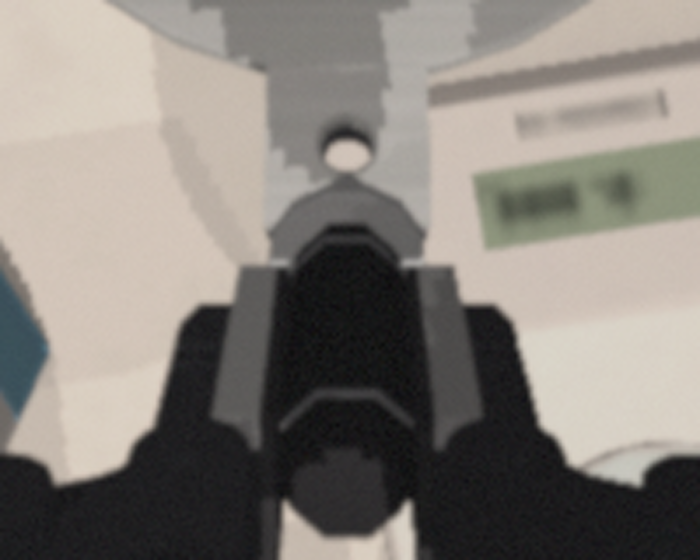

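View pics/s11.png

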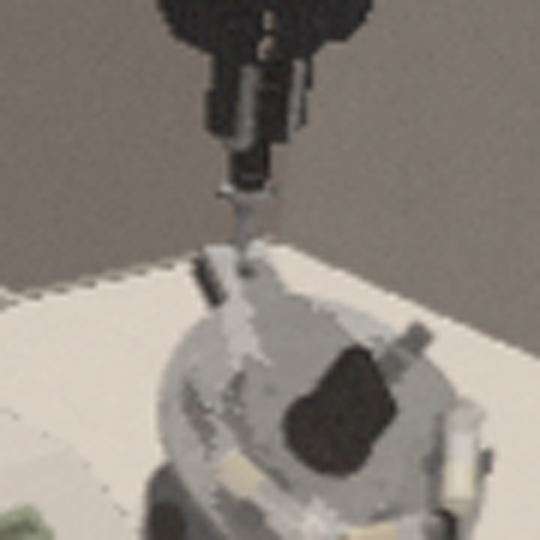

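Run:
```python
from h import *
s=bot.sense()
s5=dict(tool_pos=np.array([.56312,-.21818,.19492]),ee_rot=np.array([[-0.99, 0.139, 0.001], [0.139, 0.99, 0.0], [-0.001, 0.0, -1.0]]))
F=frame(YAW)
rs=[ray("wrist",(319.3,266.4),s5),ray("wrist",(319.7,196.6),dict(np.load("w6.npz"))),ray("wrist",(319.4,222.3),s),ray("scene",(380.5,144.75))]
p,e=tri(rs);print(p,np.round(e,1))
o,d=ray("top",(410.2,165.8));print(tri(rs+[(o+.008*F[:,2],d)]))
print("scene E pred",proj("scene",p))
for al,dep in ((0,.004),(0,.006)): print(delta(tcp(al,dep,p,.002),s,171.9))
```

```text
[ 0.55453645 -0.21654239  0.20447234] [0.8 0.3 0.5 1.5]
(array([ 0.55444865, -0.21693289,  0.2046524 ]), [np.float64(0.7692249394915126), np.float64(0.10254353425068072), np.float64(0.4272459775438195), np.float64(1.7574596403225264), np.float64(1.5512828051854837)])
scene E pred [381.00739587 144.98632572]
(array([-0.7,  0.5,  6.8]), -0.001)
(array([-1.9,  0.5,  8.5]), -0.001)
```

{"method": "drive_tool", "body": {
  "steps": [
    [0,0,2,0],
    [0,0,4,0],
    [0,0,6,0],
    [0,0,7,0],
    [0,0,8,0],
    [0,0,8,0]
  ]
}}

```text
time: 13.9
tool_pos: [0.5612, -0.2184, 0.258]
ee_rot: [[-0.99, 0.142, 0.009], [0.142, 0.99, -0.003], [-0.009, -0.002, -1.0]]
contact_force: [-5.0, 0.5, 22.5]
finger_gap: 0.0152
```

```bash
sed -i 's/^E1=.*/E1=np.array([.5545,-.2169,.2046])/' h.py
python3 - <<'E'
from h import *
s=bot.sense()
im=bot.read_camera("wrist");cv2.imwrite("pics/w12.png",cv2.resize(im[180:340,220:420,::-1],None,fx=3.5,fy=3.5,interpolation=cv2.INTER_CUBIC))
print(s["tool_pos"],s["contact_force"],s["finger_gap"])
for al,dep in ((0,.004),(0,.006),(6,.006),(12,.006),(20,.007),(28,.008),(35,.009),(38,.010)): print(al,dep,delta(tcp(al,dep,E1,.001),s,171.9)[0])
E
```

```text
[ 0.56122589 -0.21838815  0.25802725] [-5.00810006  0.50496415 22.50899924] 0.015230039446756445
0 0.004 [3.8 0.5 4.1]
0 0.006 [2.7 0.5 5.7]
6 0.006 [10.1  0.5  6.1]
12 0.006 [17.4  0.5  7.2]
20 0.007 [26.3  0.5 10.6]
28 0.008 [34.8  0.5 15.4]
35 0.009 [41.6  0.5 20.6]
38 0.01 [44.1  0.5 23.6]
```

View pics/w12.png

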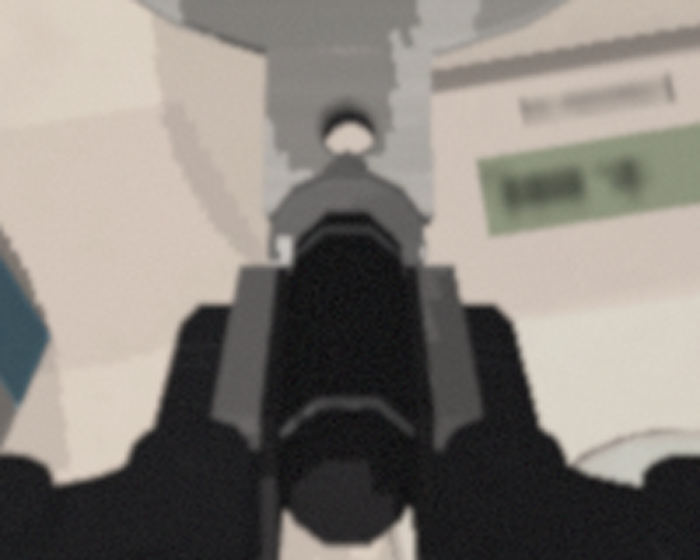

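{"method": "drive_tool", "body": {
  "steps": [
    [0,0,-2,0],
    [2,0,-6,0],
    [2,0,-6,0],
    [2,0,-6,0]
  ]
}}

```text
time: 14.35
tool_pos: [0.5563, -0.2173, 0.259]
ee_rot: [[-0.99, 0.141, -0.0], [0.141, 0.99, 0.0], [0.0, 0.0, -1.0]]
contact_force: [0.4, -0.3, -1.4]
finger_gap: 0.0152
```

Run:
```python
from h import *
s=bot.sense()
im=bot.read_camera("wrist");cv2.imwrite("pics/w13.png",cv2.resize(im[180:340,220:420,::-1],None,fx=3.5,fy=3.5,interpolation=cv2.INTER_CUBIC))
im=bot.read_camera("scene");cv2.imwrite("pics/s13.png",cv2.resize(im[100:190,340:430,::-1],None,fx=8,fy=8,interpolation=cv2.INTER_CUBIC)[:600])
print(s["tool_pos"],s["contact_force"],s["finger_gap"])
tip=s["tool_pos"]-[0,0,.052]
print("tip proj",proj("wrist",tip,s),proj("scene",tip),proj("scene",E1),proj("wrist",E1,s))
```

```text
[ 0.55629217 -0.21727972  0.25895253] [ 0.40362753 -0.25012349 -1.36280845] 0.015190517032873795
tip proj [319.15294602 230.45630257] [380.87604333 143.85158108] [381.12413208 144.9212028 ] [319.3445416  226.28101335]
```

View pics/w13.png

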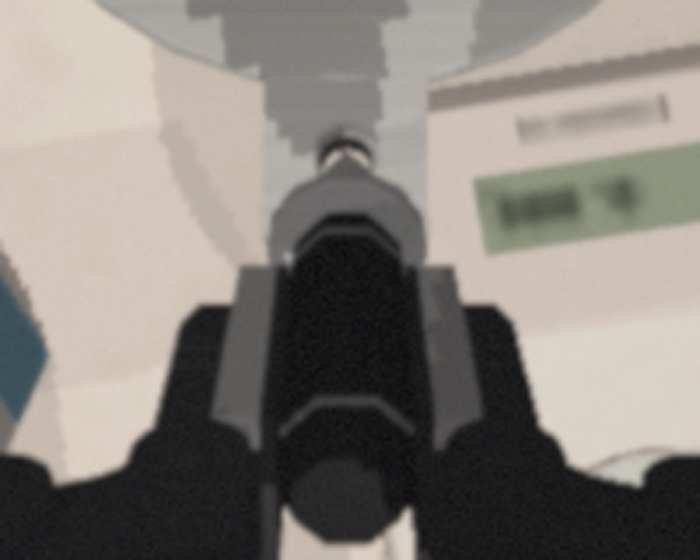

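View pics/s13.png

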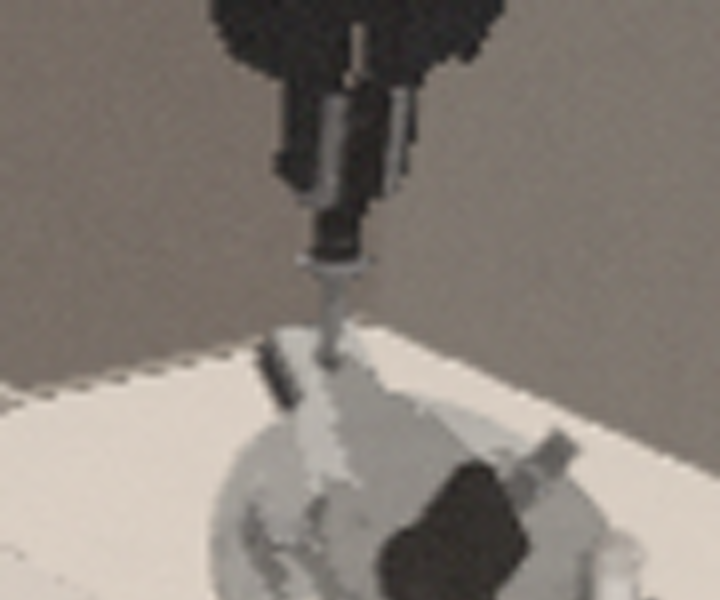

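{"method": "drive_tool", "body": {
  "steps": [
    [0,0,2,0],
    [0,0,4,0],
    [0,0,6,0],
    [0,0,6,0]
  ]
}}

```text
time: 14.85
tool_pos: [0.5561, -0.2171, 0.2527]
ee_rot: [[-0.99, 0.141, -0.001], [0.141, 0.99, 0.0], [0.001, 0.0, -1.0]]
contact_force: [-0.6, -1.0, -0.4]
finger_gap: 0.0153
```

Run:
```python
from h import *
s=bot.sense()
im=bot.read_camera("wrist");cv2.imwrite("pics/w14.png",cv2.resize(im[180:340,220:420,::-1],None,fx=3.5,fy=3.5,interpolation=cv2.INTER_CUBIC))
im=bot.read_camera("scene");cv2.imwrite("pics/s14.png",cv2.resize(im[100:190,340:430,::-1],None,fx=8,fy=8,interpolation=cv2.INTER_CUBIC)[:600])
print(s["tool_pos"],s["contact_force"],s["finger_gap"])
```

```text
[ 0.55606117 -0.21713159  0.25271198] [-0.55201096 -1.00807497 -0.43450643] 0.015264047806123534
```

View pics/w14.png

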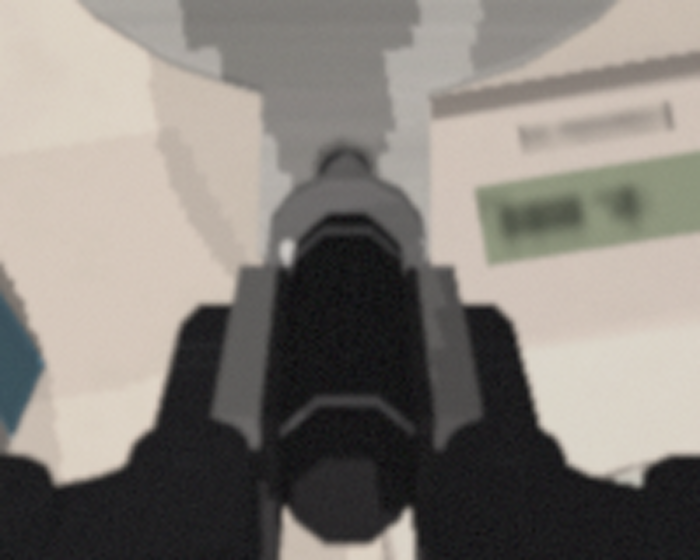

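View pics/s14.png

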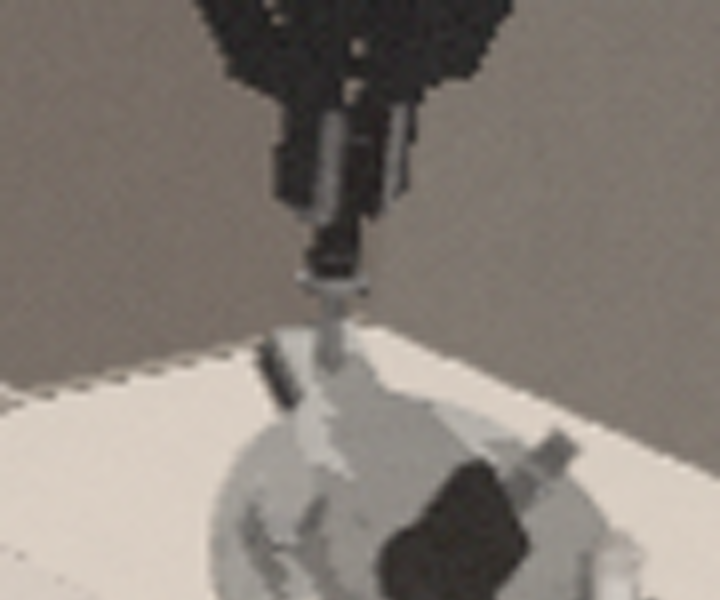

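Run:
```python
from h import *
s=bot.sense()
for al,dep in ((-3,.004),(0,.004),(4,.005),(8,.0055),(12,.006),(16,.006),(20,.006),(24,.0065),(28,.007),(32,.0075),(36,.008),(36,.010)): print(al,dep,delta(tcp(al,dep,E1,0),s,171.9)[0])
```

```text
-3 0.004 [-4.1  0.  -0.1]
0 0.004 [-0.4  0.  -0.2]
4 0.005 [3.9 0.  0.8]
8 0.0055 [8.5 0.  1.7]
12 0.006 [13.1  0.   3. ]
16 0.006 [17.9  0.   4.2]
20 0.006 [22.6  0.   5.7]
24 0.0065 [26.9 -0.   8. ]
28 0.007 [31.  -0.  10.5]
32 0.0075 [35.  -0.  13.4]
36 0.008 [38.8 -0.  16.6]
36 0.01 [37.7 -0.  18.2]
```

{"method": "drive_tool", "body": {
  "steps": [
    [2,0,0.5,0],
    [4,0,1,0],
    [6,0,1.3,0],
    [8.5,0,1.8,0],
    [11,0,2.5,0],
    [13,0,3,0],
    [13,0,3,0]
  ]
}}

```text
time: 15.65
tool_pos: [0.5426, -0.2153, 0.2499]
ee_rot: [[-0.99, 0.141, -0.001], [0.141, 0.99, 0.0], [0.002, 0.0, -1.0]]
contact_force: [0.2, -0.1, -0.5]
finger_gap: 0.0154
```

```bash
cat > look.py <<'E'
from h import *
import sys
n=sys.argv[1]
s=bot.sense()
im=bot.read_camera("wrist");cv2.imwrite(f"pics/w{n}.png",cv2.resize(im[180:340,220:420,::-1],None,fx=3.5,fy=3.5,interpolation=cv2.INTER_CUBIC))
im=bot.read_camera("scene");cv2.imwrite(f"pics/s{n}.png",cv2.resize(im[100:190,340:430,::-1],None,fx=6,fy=6,interpolation=cv2.INTER_CUBIC))
print(s["time"],s["tool_pos"],s["contact_force"],s["finger_gap"])
for al,dep in ((12,.006),(16,.006),(20,.006),(24,.0065),(28,.007),(32,.0075),(35,.008),(38,.01),(35,.012),(35,.018),(35,.024),(35,.028)): print(al,dep,delta(tcp(al,dep,E1,0),s,171.9)[0])
E
python3 look.py 15
```

```text
15.65 [ 0.54264085 -0.21534665  0.24992024] [ 0.1780642  -0.10160943 -0.49557699] 0.015416136183140727
12 0.006 [-0.7  0.1 -0.2]
16 0.006 [4.1 0.1 1. ]
20 0.006 [8.8 0.1 2.5]
24 0.0065 [13.1  0.1  4.8]
28 0.007 [17.2  0.1  7.4]
32 0.0075 [21.2  0.1 10.2]
35 0.008 [24.   0.1 12.7]
38 0.01 [25.8  0.1 16.5]
35 0.012 [21.7  0.1 16. ]
35 0.018 [18.2  0.1 20.9]
35 0.024 [14.8  0.1 25.8]
35 0.028 [12.5  0.1 29.1]
```

View pics/w15.png

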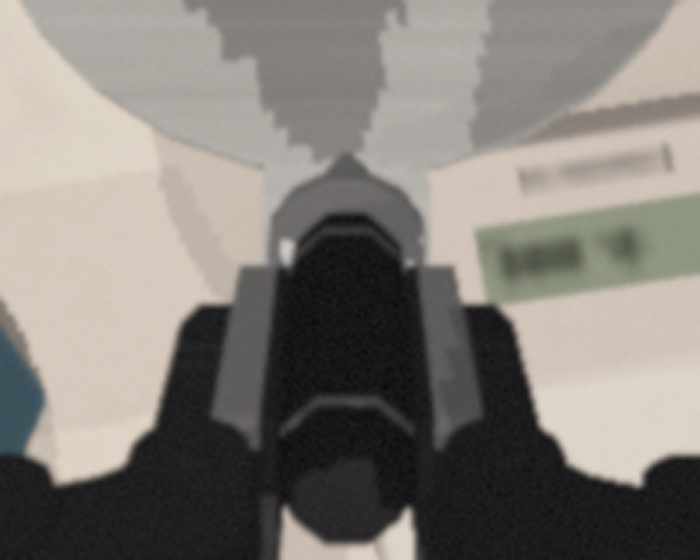

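View pics/s15.png

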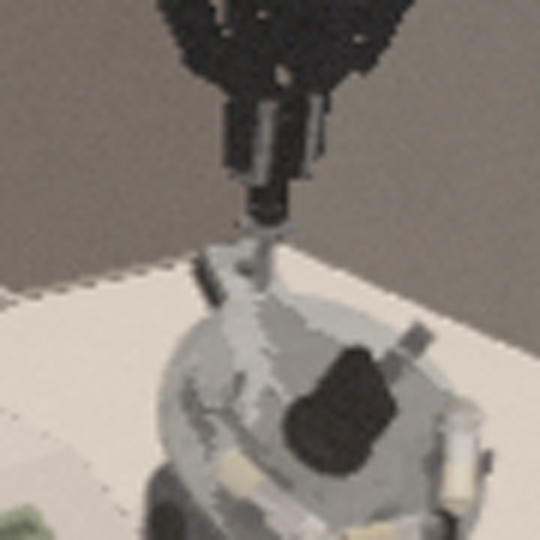

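```bash
cat >> h.py <<'E'
def piv(al,d=.009,off=.004,G=.0707):
    F=frame(YAW);C=E1+.015*F[:,0]-.018*F[:,2];a=np.radians(al);z=np.array([0,0,1.])
    u=-np.sin(a)*rr+np.cos(a)*z;n=np.cos(a)*rr+np.sin(a)*z
    return C+off*n+(G-d)*u-.0187*z
E
python3 - <<'E'
from h import *
s=bot.sense()
for off in (.016,.008,.004): print(off,piv(-3,off=off),delta(piv(-3,off=off),s,171.9))
E
```

```text
0.016 [ 0.59590267 -0.22278522  0.24053698] (array([-53.1,   0.1,   9.6]), -0.0)
0.008 [ 0.58799314 -0.22166091  0.24095566] (array([-45.1,   0.1,   9.2]), -0.0)
0.004 [ 0.58403838 -0.22109876  0.24116501] (array([-41.1,   0.1,   9. ]), -0.0)
```

{"method": "drive_tool", "body": {
  "steps": [
    [0,0,-15,0],
    [-20,0,-30,0],
    [-45,0,-30,0],
    [-55,0,-30,0],
    [-55,0,-20,0],
    [-55,0,-5,0],
    [-55,0,5,0],
    [-55,0,9,0]
  ],
  "squeeze": 22
}}

```text
time: 16.55
tool_pos: [0.5963, -0.223, 0.2394]
ee_rot: [[-0.99, 0.141, -0.004], [0.141, 0.99, 0.001], [0.004, 0.0, -1.0]]
contact_force: [-1.0, 0.4, -0.1]
finger_gap: 0.0153
```

```bash
cat > look2.py <<'E'
from h import *
import sys
n=sys.argv[1]
s=bot.sense()
im=bot.read_camera("wrist");cv2.imwrite(f"pics/w{n}.png",cv2.resize(im[160:340,200:440,::-1],None,fx=3.2,fy=3.2,interpolation=cv2.INTER_CUBIC))
im=bot.read_camera("scene");cv2.imwrite(f"pics/s{n}.png",cv2.resize(im[100:190,340:430,::-1],None,fx=6,fy=6,interpolation=cv2.INTER_CUBIC))
print(s["time"],s["tool_pos"],s["contact_force"],s["finger_gap"])
for al in (-3,0,5,10,15,20,25,30,35,38): print(al,delta(piv(al),s,171.9)[0])
E
python3 look2.py 16
```

```text
16.55 [ 0.59630362 -0.22298705  0.23942727] [-0.99128877  0.36418259 -0.05068586] 0.015342757277409082
-3 [12.4  0.1 -1.7]
0 [15.6  0.1 -2. ]
5 [21.   0.1 -2.1]
10 [26.4  0.1 -1.7]
15 [31.7  0.1 -0.8]
20 [37.   0.1  0.5]
25 [42.1  0.1  2.2]
30 [47.   0.1  4.4]
35 [51.7  0.1  7. ]
38 [54.4  0.1  8.8]
```

View pics/w16.png

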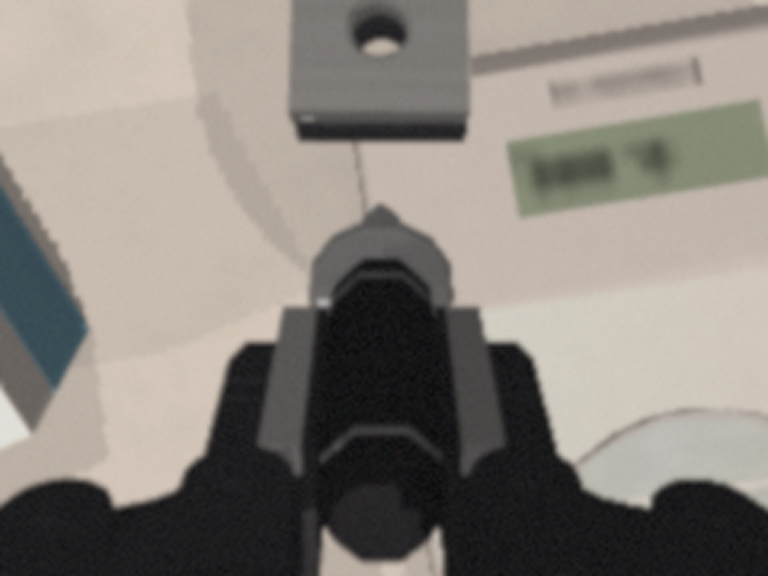

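View pics/s16.png

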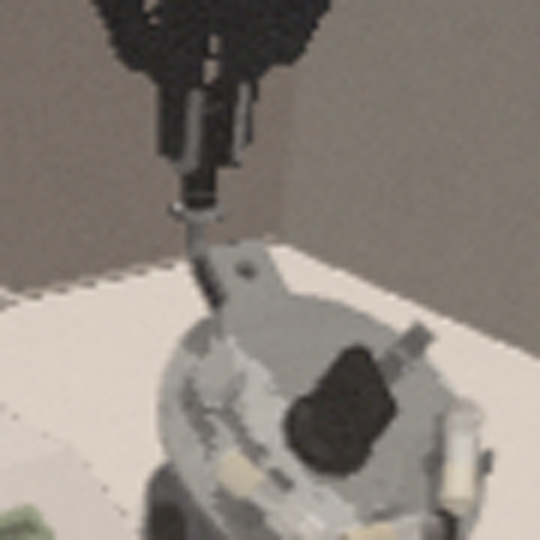

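{"method": "drive_tool", "body": {
  "steps": [
    [6,0,-1,0],
    [12,0,-2,0],
    [16,0,-2,0],
    [21,0,-2,0],
    [26,0,-1.7,0],
    [26,0,-1.7,0]
  ]
}}

```text
time: 17.25
tool_pos: [0.5743, -0.2199, 0.2444]
ee_rot: [[-0.99, 0.141, 0.006], [0.141, 0.99, -0.001], [-0.006, -0.0, -1.0]]
contact_force: [4.7, -1.2, 0.6]
finger_gap: 0.0154
```

```bash
python3 look2.py 17
```

```text
17.25 [ 0.57426274 -0.21991396  0.24443331] [ 4.67350591 -1.16337017  0.61851305] 0.015417093313637205
-3 [-9.8  0.2  3.3]
0 [-6.6  0.2  3. ]
5 [-1.2  0.2  2.9]
10 [4.2 0.2 3.2]
15 [9.5 0.2 4. ]
20 [14.8  0.2  5.2]
25 [19.9  0.2  6.9]
30 [24.8  0.2  9.1]
35 [29.6  0.2 11.7]
38 [32.3  0.2 13.4]
```

View pics/w17.png

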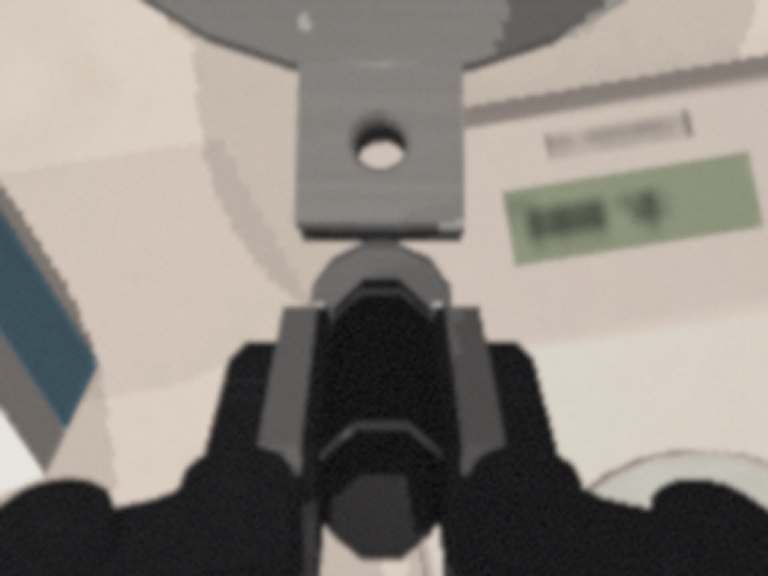

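View pics/s17.png

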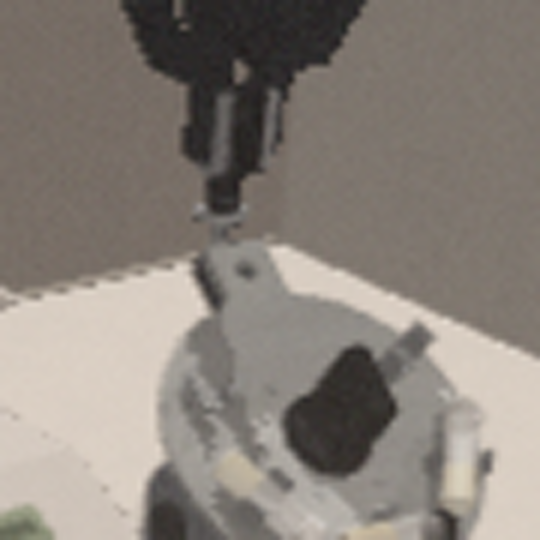

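{"method": "drive_tool", "body": {
  "steps": [
    [5,0,2.5,0],
    [10,0,4,0],
    [15,0,5.5,0],
    [20,0,7.5,0],
    [20,0,7.5,0]
  ]
}}

```text
time: 17.85
tool_pos: [0.5538, -0.2167, 0.2366]
ee_rot: [[-0.99, 0.141, 0.004], [0.141, 0.99, -0.001], [-0.004, 0.0, -1.0]]
contact_force: [4.8, -0.8, 4.3]
finger_gap: 0.0151
```

```bash
python3 look2.py 18
```

```text
17.85 [ 0.5538077  -0.21672459  0.23660515] [ 4.79823565 -0.78426468  4.25179926] 0.01506866742095123
-3 [-30.6  -0.1  -4.4]
0 [-27.3  -0.1  -4.8]
5 [-21.9  -0.1  -4.9]
10 [-16.6  -0.1  -4.5]
15 [-11.2  -0.1  -3.7]
20 [-6.  -0.1 -2.5]
25 [-0.9 -0.1 -0.8]
30 [ 4.1 -0.1  1.4]
35 [ 8.8 -0.1  4. ]
38 [11.5 -0.1  5.7]
```

View pics/w18.png

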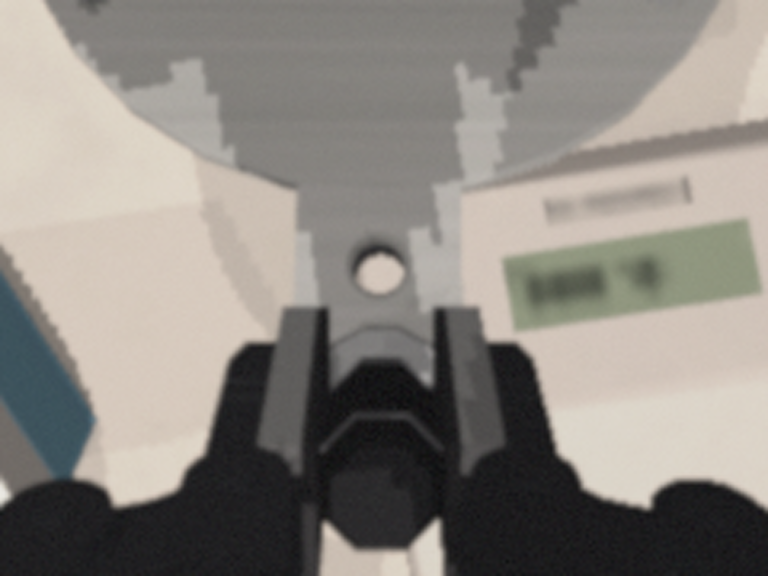

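View pics/s18.png

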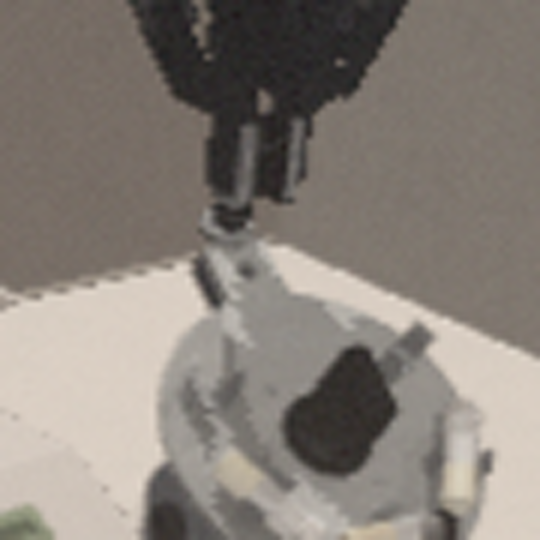

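{"method": "drive_tool", "body": {
  "steps": [
    [4,0,2,0],
    [8,0,3.5,0],
    [12,0,5,0],
    [13.5,0,6,0],
    [13.5,0,6,0]
  ]
}}

```text
time: 18.45
tool_pos: [0.5392, -0.2146, 0.2293]
ee_rot: [[-0.99, 0.141, 0.0], [0.141, 0.99, 0.0], [-0.0, 0.0, -1.0]]
contact_force: [4.9, -1.1, 2.0]
finger_gap: 0.0156
```

```bash
python3 look2.py 19
```

```text
18.45 [ 0.53921973 -0.21462251  0.22932382] [ 4.86512146 -1.1404583   1.98322029] 0.015623381691742894
-3 [-45.3  -0.1 -11.8]
0 [-42.1  -0.1 -12.1]
5 [-36.7  -0.1 -12.2]
10 [-31.3  -0.1 -11.9]
15 [-26.   -0.1 -11.1]
20 [-20.7  -0.1  -9.8]
25 [-15.6  -0.1  -8. ]
30 [-10.7  -0.1  -5.9]
35 [-5.9 -0.1 -3.3]
38 [-3.2 -0.1 -1.5]
```

View pics/w19.png

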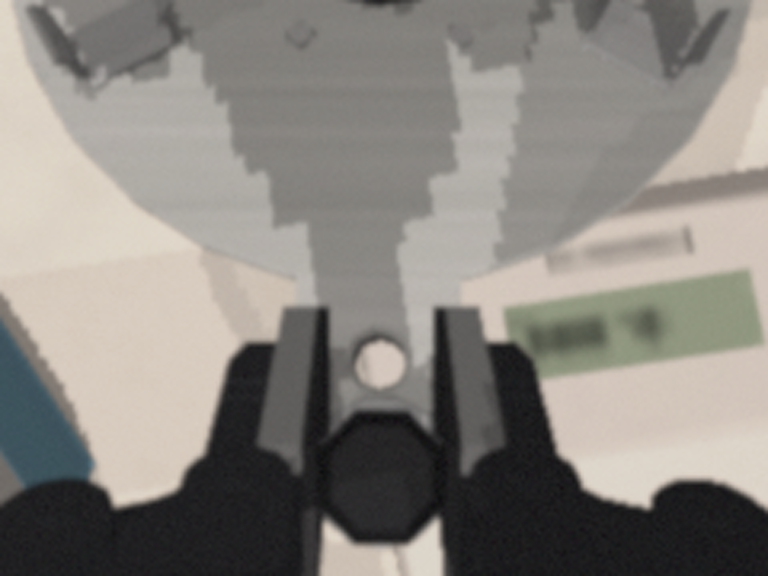

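View pics/s19.png

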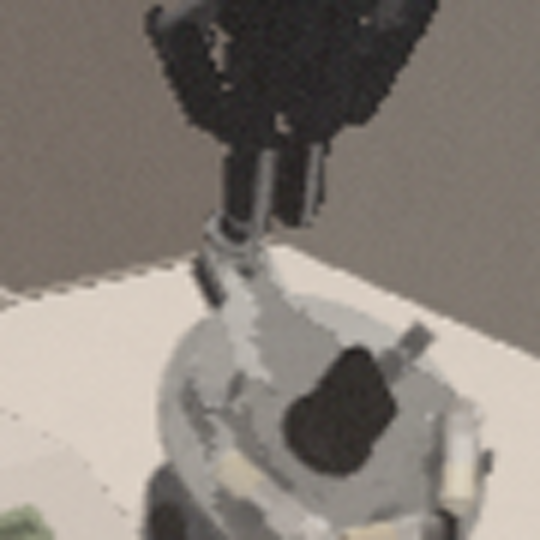

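Run:
```python
from h import *
s=bot.sense();z=np.array([0,0,1.])
G=s["tool_pos"]+.0187*z
for al in (28,31,33,35,37,39):
    a=np.radians(al);u=-np.sin(a)*rr+np.cos(a)*z;n=np.cos(a)*rr+np.sin(a)*z
    print(al,"end",proj("wrist",G+.0153*u,s).round(1),"end lower edge",proj("wrist",G+.0153*u+.008*n,s).round(1),"upper",proj("wrist",G+.0153*u-.008*n,s).round(1),"flange far edge",proj("wrist",G-.0387*u-.0125*n,s).round(1),proj("scene",G-.0707*u).round(1),proj("scene",G-.0407*u).round(1))
print(proj("wrist",E1,s))
```

```text
28 end [319.4 301.8] end lower edge [319.5 323.8] upper [319.4 280.2] flange far edge [319.2 265.1] [376.9 149.4] [380.6 141.8]
31 end [319.4 299.6] end lower edge [319.5 321.8] upper [319.4 278.1] flange far edge [319.2 268.9] [376.3 148.4] [380.3 141.2]
33 end [319.4 298.2] end lower edge [319.5 320.4] upper [319.4 276.6] flange far edge [319.2 271.4] [375.9 147.6] [380.1 140.8]
35 end [319.4 296.7] end lower edge [319.5 318.9] upper [319.4 275.3] flange far edge [319.2 274. ] [375.6 146.9] [379.9 140.4]
37 end [319.4 295.3] end lower edge [319.5 317.4] upper [319.4 273.9] flange far edge [319.2 276.6] [375.2 146.2] [379.7 139.9]
39 end [319.4 293.8] end lower edge [319.5 315.9] upper [319.4 272.6] flange far edge [319.2 279.2] [374.9 145.4] [379.5 139.5]
[319.09321144 275.23829658]
```

Run:
```python
from h import *
z=np.array([0,0,1.])
def rows(p,al,b,sl):
    s=dict(tool_pos=np.array(p),ee_rot=np.stack([-rr,np.array([-rr[1],rr[0],0]),-z],1))
    G=s["tool_pos"]+.0187*z+b*rr
    a=np.radians(al);u=-np.sin(a)*rr+np.cos(a)*z;n=np.cos(a)*rr+np.sin(a)*z
    G=G+sl*u
    return [proj("wrist",q,s)[1] for q in (G+.0153*u-.008*n,G+.0153*u+.008*n,G-.0387*u-.0125*n,G-.0707*u-.0015*n)]
obs16=[292.8,335,228.75,224]
obs19=[288,329.7,283.4]
f=lambda v: np.array(rows([.5963,-.223,.2394],v[0],v[1],v[2]))-obs16
r=least_squares(f,[0,0,0],x_scale=[1,.001,.001]);print(r.x,r.fun.round(1))
f=lambda v: np.array(rows([.5392,-.2146,.2293],v[0],v[1],v[2]))[:3]-obs19
r=least_squares(f,[30,0,0],x_scale=[1,.001,.001]);print(r.x,r.fun.round(1))
for b in (.002,.004):
  f=lambda v: np.array(rows([.5392,-.2146,.2293],v[0],b,v[1]))[:3]-obs19
  r=least_squares(f,[30,0],x_scale=[1,.001]);print(b,r.x,r.fun.round(1))
```

```text
[ 2.75892617 -0.00854062  0.00912564] [ 1.2 -0.8 -2.   1.6]
[ 3.5118479e+01  5.4874984e-03 -5.6696401e-03] [-0. -0. -0.]
0.002 [ 3.82410473e+01 -3.08814257e-02] [-2.4 -8.7  3.5]
0.004 [ 3.55129195e+01 -7.29632731e-03] [-3.1 -3.5 -1.5]
```

{"method": "drive_tool", "body": {
  "steps": [
    [-3.3,0,-2.3,0],
    [0.5,0,-8,0],
    [4.5,0,-13.5,0],
    [8.5,0,-19,0],
    [12.5,0,-25,0],
    [16.2,0,-30.2,0],
    [16.2,0,-30.2,0]
  ]
}}

```text
time: 19.25
tool_pos: [0.5227, -0.2126, 0.2607]
ee_rot: [[-0.99, 0.142, 0.001], [0.142, 0.99, -0.001], [-0.001, -0.0, -1.0]]
contact_force: [-0.2, -0.6, -0.5]
finger_gap: 0.0155
```

```bash
python3 look2.py 20 | head -1
python3 - <<'E'
from h import *
s=bot.sense();F=frame(YAW);p0=np.array([.5392,-.2146,.2293])
print("disp lock axes mm",F.T@(s["tool_pos"]-p0)*1e3, delta(p0+F@[-.019,0,.034],s,171.9),proj("wrist",E1,s))
E
```

```text
19.25 [ 0.5226887  -0.21262311  0.26066715] [-0.20430123 -0.59095802 -0.50673232] 0.015484122584651283
disp lock axes mm [ 4.08819553 -0.24432104 34.43091015] (array([18.7,  0.2, 13.6]), -0.001) [319.35601797 272.67820991]
```

View pics/w20.png

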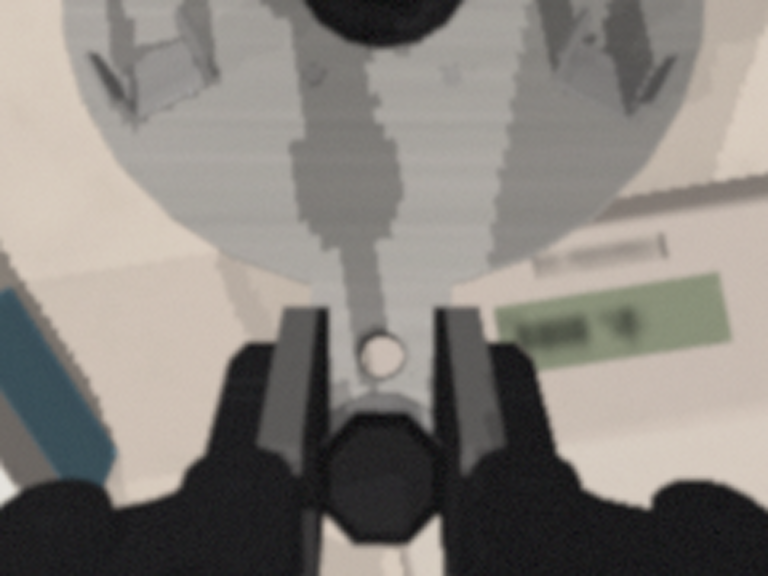

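View pics/s20.png

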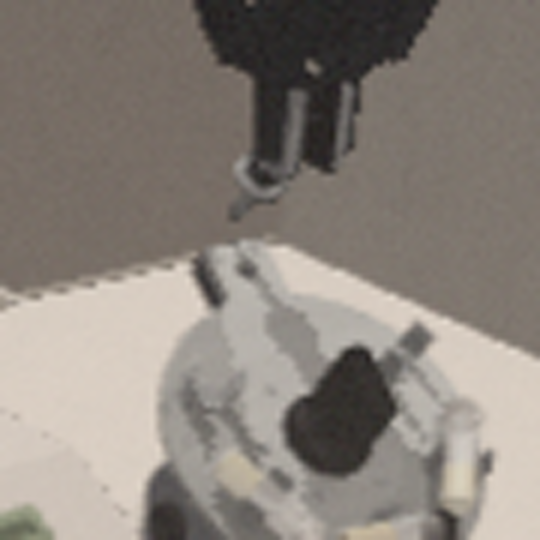

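Run:
```python
from h import *
s=bot.sense();F=frame(YAW);y=s["ee_rot"][:,1]
def hit(px):
    o,d=ray("scene",px);p=o+d*(y@(s["tool_pos"]-o))/(y@d);return p
for n,px in (("tip",(378.9-.0,136.2)),("flange",(383,130))):
    p=hit(px);print(n,p,"lock rel E mm",F.T@(p-E1)*1e3)
print("E check",F.T@(hit((381.2,144.5))-E1)*1e3)
```

```text
tip [ 0.56895626 -0.21911199  0.22404609] lock rel E mm [23.13284485 -0.15552977  7.54150081]
flange [ 0.55330374 -0.2168744   0.24605986] lock rel E mm [22.80727682 -0.14300916 34.64331337]
E check [ 0.70766976 -0.14625159  0.89627621]
```

{"method": "drive_tool", "body": {
  "steps": [
    [6,0,4,0],
    [12,0,8.5,0],
    [17,0,12,0],
    [18.7,0,13.1,0],
    [18.7,0,13.1,0],
    [18.7,0,13.1,0]
  ]
}}

```text
time: 19.95
tool_pos: [0.5048, -0.2099, 0.2467]
ee_rot: [[-0.99, 0.141, 0.001], [0.141, 0.99, 0.0], [-0.001, 0.0, -1.0]]
contact_force: [0.2, -0.1, -1.0]
finger_gap: 0.0155
```

```bash
python3 look2.py 21 | head -1
python3 - <<'E'
from h import *
s=bot.sense();F=frame(YAW);p0=np.array([.5392,-.2146,.2293])
print("disp lock axes mm",F.T@(s["tool_pos"]-p0)*1e3)
E
```

```text
19.95 [ 0.5047833  -0.20985384  0.24666121] [ 0.16538474 -0.11267282 -0.95686417] 0.015455710492604654
disp lock axes mm [-18.40111843  -0.10864965  34.13400269]
```

View pics/w21.png

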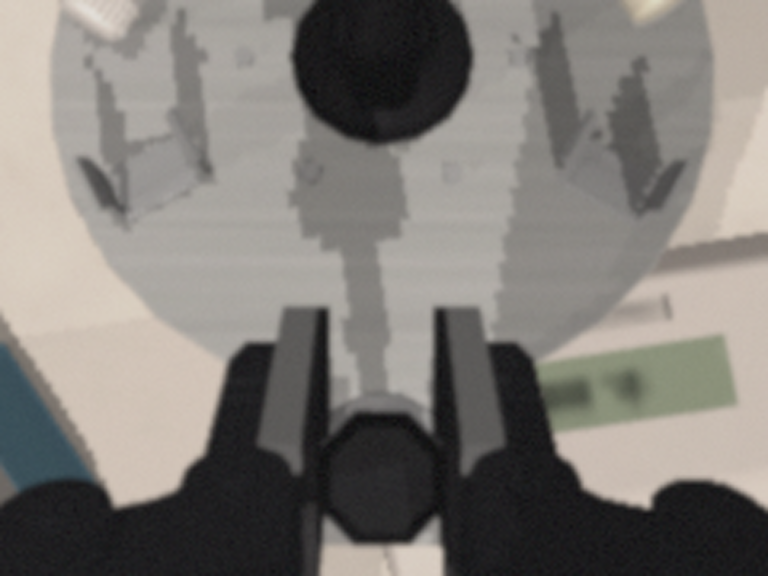

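View pics/s21.png

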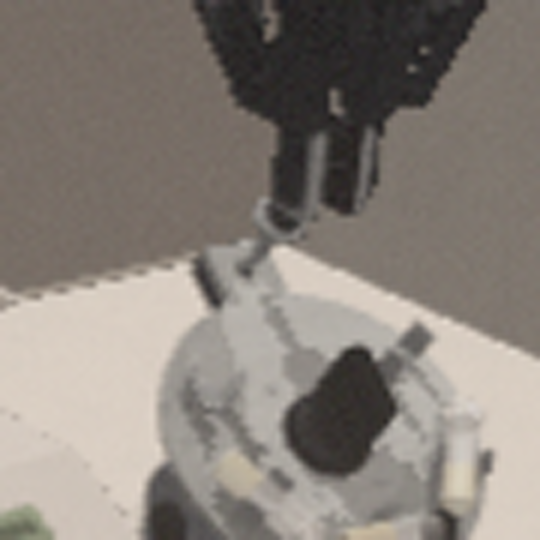

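{"method": "drive_tool", "body": {
  "steps": [
    [-2,0,3.3,0],
    [-4.6,0,6.6,0],
    [-6.3,0,9,0],
    [-8,0,11.5,0],
    [-9.2,0,13.1,0],
    [-9.2,0,13.1,0]
  ],
  "squeeze": 35
}}

```text
time: 20.65
tool_pos: [0.5139, -0.2112, 0.2332]
ee_rot: [[-0.99, 0.141, 0.0], [0.141, 0.99, 0.0], [-0.0, 0.0, -1.0]]
contact_force: [0.1, -1.0, 0.2]
finger_gap: 0.0156
```

```bash
cat > look3.py <<'E'
from h import *
import sys
n=sys.argv[1]
s=bot.sense();F=frame(YAW);p0=np.array([.5392,-.2146,.2293])
im=bot.read_camera("wrist");cv2.imwrite(f"pics/w{n}.png",cv2.resize(im[160:340,200:440,::-1],None,fx=3.2,fy=3.2,interpolation=cv2.INTER_CUBIC))
im=bot.read_camera("scene");cv2.imwrite(f"pics/s{n}.png",cv2.resize(im[100:190,340:430,::-1],None,fx=6,fy=6,interpolation=cv2.INTER_CUBIC))
print(s["time"],s["tool_pos"],"F lock",F.T@s["contact_force"],s["finger_gap"])
print("disp lock axes mm",F.T@(s["tool_pos"]-p0)*1e3)
E
python3 look3.py 22
```

```text
20.65 [ 0.51388547 -0.21119262  0.23323085] F lock [ 0.3509083  -1.00490679  0.00513172] 0.015578233977425382
disp lock axes mm [-18.66824027  -0.18908046  17.87031885]
```

View pics/s22.png

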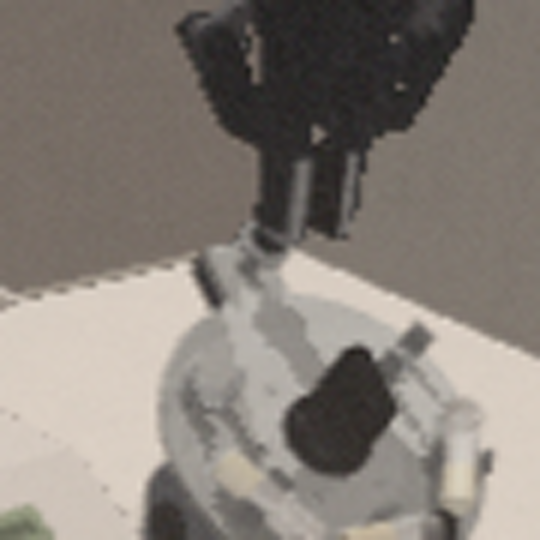

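{"method": "drive_tool", "body": {
  "steps": [
    [-1.5,0,2.1,0],
    [-3,0,4.3,0],
    [-4.6,0,6.5,0],
    [-6.3,0,9,0],
    [-8,0,11.5,0],
    [-9.7,0,13.8,0],
    [-9.7,0,13.8,0]
  ]
}}

```text
time: 21.45
tool_pos: [0.5235, -0.2125, 0.2193]
ee_rot: [[-0.99, 0.141, 0.0], [0.141, 0.99, 0.0], [0.0, 0.0, -1.0]]
contact_force: [0.3, -1.5, -0.9]
finger_gap: 0.0153
```

```bash
python3 look3.py 23
```

```text
21.45 [ 0.52346643 -0.21249315  0.2192822 ] F lock [-0.08886574 -1.39802019 -1.00623361] 0.015329346986290656
disp lock axes mm [-18.74876985  -0.12832445   0.89855917]
```

View pics/s23.png

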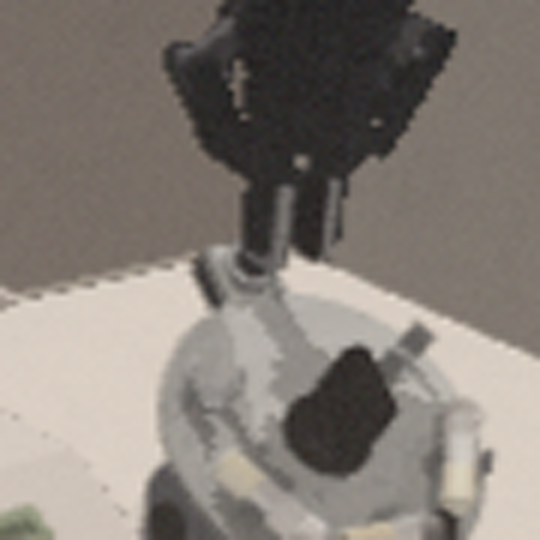

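View pics/w23.png

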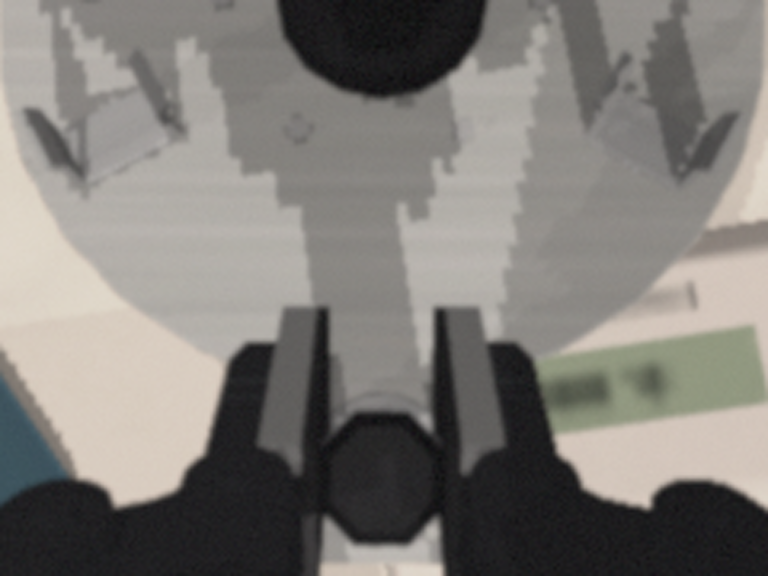

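{"method": "drive_tool", "body": {
  "steps": [
    [-0.6,0,0.8,0],
    [-1.2,0,1.7,0],
    [-1.8,0,2.6,0],
    [-2.3,0,3.3,0],
    [-2.3,0,3.3,0]
  ]
}}

```text
time: 22.05
tool_pos: [0.524, -0.2126, 0.2179]
ee_rot: [[-0.99, 0.142, -0.002], [0.142, 0.99, -0.0], [0.002, -0.001, -1.0]]
contact_force: [-6.5, 2.2, 14.9]
finger_gap: 0.0155
```

```bash
python3 look3.py 24
```

```text
22.05 [ 0.52398867 -0.2126201   0.21791024] F lock [ 2.97764104  1.30297507 16.08130482] 0.01551870559328958
disp lock axes mm [-19.09752478  -0.18051127  -0.53210023]
```

View pics/s24.png

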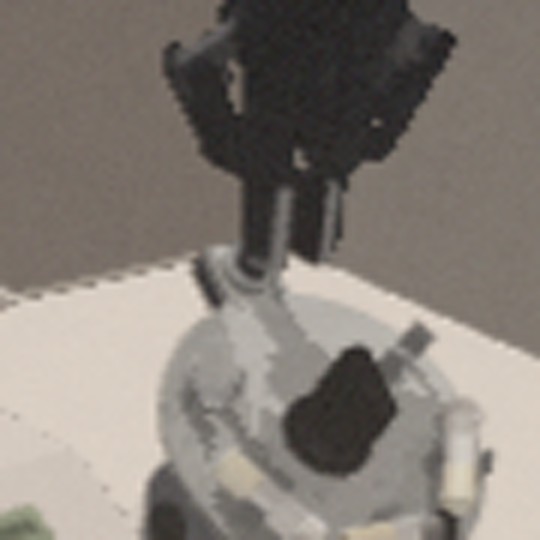

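View pics/w24.png

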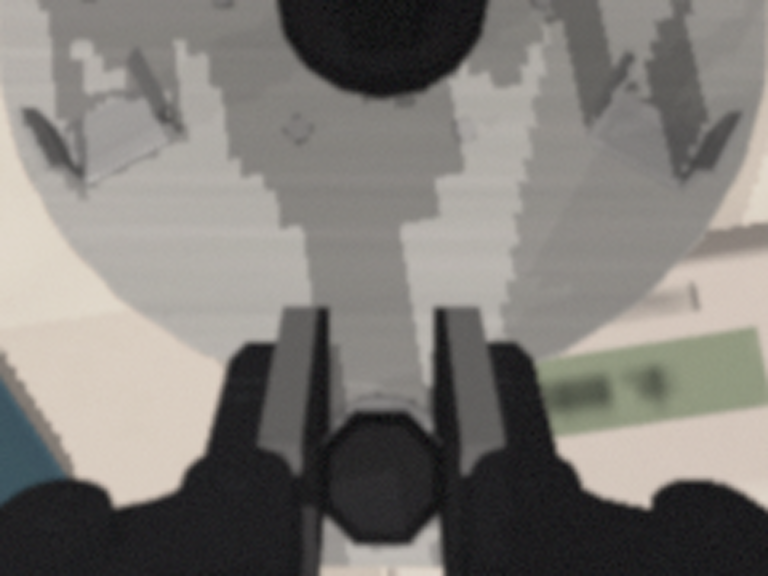

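{"method": "drive_tool", "body": {
  "steps": [
    [0.8,0,-1.2,0],
    [1.3,0,-1.9,0]
  ]
}}

```text
time: 22.35
tool_pos: [0.5241, -0.2126, 0.2185]
ee_rot: [[-0.99, 0.141, 0.0], [0.141, 0.99, -0.0], [-0.0, -0.0, -1.0]]
contact_force: [-0.0, -0.0, -0.4]
finger_gap: 0.0149
```

{"method": "drive_tool", "body": {
  "steps": [
    [0,0,0,0],
    [0,0,0,0],
    [0,0,0,0],
    [0,0,0,0],
    [0,0,-20,0],
    [0,0,-50,0],
    [0,0,-75,0],
    [0,0,-75,0]
  ],
  "claw": 0
}}

```text
time: 23.15
tool_pos: [0.5265, -0.2131, 0.2967]
ee_rot: [[-0.99, 0.141, 0.007], [0.141, 0.99, -0.002], [-0.007, -0.001, -1.0]]
contact_force: [0.6, 1.0, -0.1]
finger_gap: 0.0428
```

Run:
```python
from h import *
s=bot.sense()
im=bot.read_camera("wrist");cv2.imwrite("pics/w25.png",im[:,:,::-1]);cv2.imwrite("pics/w25c.png",cv2.resize(im[140:320,220:420,::-1],None,fx=3.3,fy=3.3,interpolation=cv2.INTER_CUBIC))
im=bot.read_camera("scene");cv2.imwrite("pics/s25.png",cv2.resize(im[120:190,345:425,::-1],None,fx=8,fy=8,interpolation=cv2.INTER_CUBIC))
print(s["time"],s["tool_pos"],s["contact_force"],s["finger_gap"])
np.savez("w25.npz",tool_pos=s["tool_pos"],ee_rot=s["ee_rot"])
z=np.array([0,0,1.]);F=frame(YAW)
print("if seated: end wrist",proj("wrist",E1+.058*F[:,2],s),"scene",proj("scene",E1+.058*F[:,2]),"3mm up",proj("scene",E1+.061*F[:,2]), proj("wrist",E1+.061*F[:,2],s),"flange",proj("scene",E1+.002*F[:,2]))
```

```text
23.15 [ 0.52647354 -0.21311418  0.29665698] [ 0.5575984   0.99532607 -0.1405865 ] 0.042769192620774214
if seated: end wrist [319.57304282 227.28444658] scene [390.180045   131.48552651] 3mm up [390.67420359 130.75237516] [319.57876705 226.25369327] flange [381.42144141 144.48010405]
```

View pics/w25c.png

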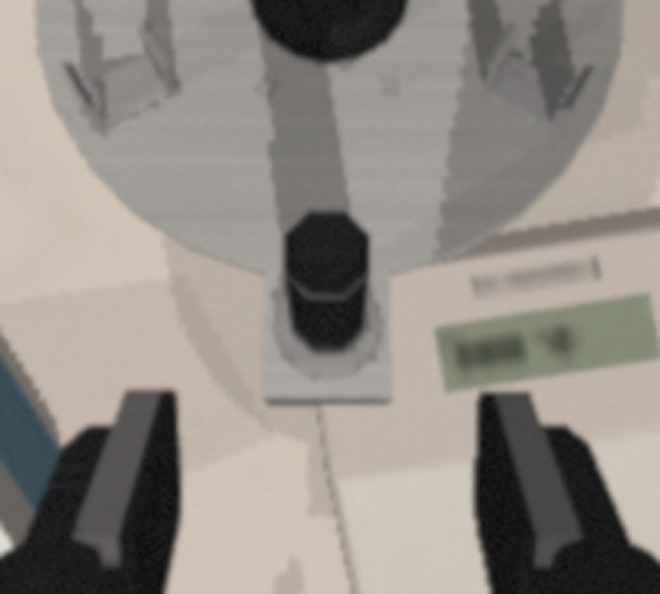

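View pics/s25.png

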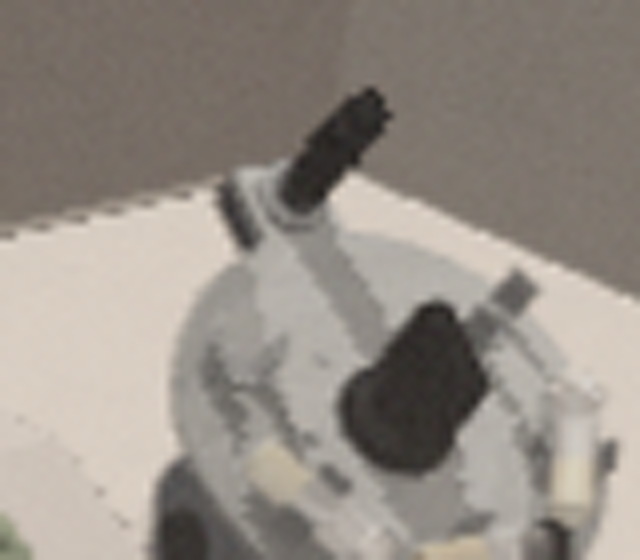

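Run:
```python
from h import *
s=dict(np.load("w25.npz"));z=np.array([0,0,1.]);F=frame(YAW)
a=cv2.imread("pics/w25.png");cv2.imwrite("pics/w25d.png",cv2.resize(a[195:270,285:355],None,fx=8,fy=8,interpolation=cv2.INTER_CUBIC))
y=F[:,1]
for t in (-2,0,2,4,6):
  for h in (0,.002):
    u=-np.sin(np.radians(35+t))*rr+np.cos(np.radians(35+t))*z;n=np.cross(y,u)
    P=E1+h*F[:,2]
    f=lambda q:(proj("wrist",q,s).round(1),proj("scene",q).round(1))
    print(t,h,"end",f(P+.058*u),"end front/rear",proj("wrist",P+.058*u-.008*n,s)[1].round(1),proj("wrist",P+.058*u+.008*n,s)[1].round(1),"flange rear",f(P+.004*u+.0125*n),"hbot rear",f(P+.004*u+.008*n)[0][1])
print("ear rear edge",proj("wrist",E1+.015*F[:,0],s),proj("scene",E1+.015*F[:,0]))
```

```text
-2 0 end (array([319.6, 230.6]), array([389.9, 130.9])) end front/rear 217.4 244.1 flange rear (array([319.5, 258.8]), array([379.8, 140.3])) hbot rear 252.7
-2 0.002 end (array([319.6, 230. ]), array([390.2, 130.4])) end front/rear 216.7 243.5 flange rear (array([319.5, 258.5]), array([380.1, 139.8])) hbot rear 252.3
0 0 end (array([319.6, 227.3]), array([390.2, 131.5])) end front/rear 214.3 240.6 flange rear (array([319.5, 258.5]), array([379.9, 140.2])) hbot rear 252.5
0 0.002 end (array([319.6, 226.6]), array([390.5, 131. ])) end front/rear 213.5 240.0 flange rear (array([319.5, 258.2]), array([380.2, 139.8])) hbot rear 252.1
2 0 end (array([319.6, 224. ]), array([390.5, 132.1])) end front/rear 211.2 237.1 flange rear (array([319.5, 258.3]), array([380. , 140.2])) hbot rear 252.2
2 0.002 end (array([319.6, 223.3]), array([390.8, 131.6])) end front/rear 210.3 236.5 flange rear (array([319.5, 258. ]), array([380.3, 139.7])) hbot rear 251.9
4 0 end (array([319.6, 220.7]), array([390.8, 132.8])) end front/rear 208.1 233.7 flange rear (array([319.5, 258. ]), array([380.1, 140.1])) hbot rear 252.0
4 0.002 end (array([319.6, 220. ]), array([391.1, 132.3])) end front/rear 207.3 233.0 flange rear (array([319.5, 257.7]), array([380.4, 139.7])) hbot rear 251.6
6 0 end (array([319.6, 217.5]), array([391.1, 133.5])) end front/rear 205.2 230.2 flange rear (array([319.5, 257.7]), array([380.1, 140.1])) hbot rear 251.7
6 0.002 end (array([319.6, 216.7]), array([391.4, 133. ])) end front/rear 204.3 229.6 flange rear (array([319.5, 257.4]), array([380.4, 139.6])) hbot rear 251.3
ear rear edge [319.50168835 262.49394266] [378.93300924 140.36052486]
```

View pics/w25d.png

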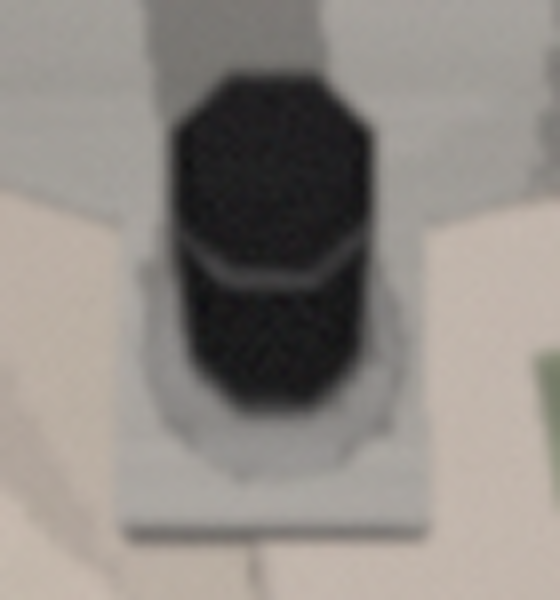

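Run:
```python
from h import *
s=bot.sense();print(s["tool_pos"],delta([.5241,-.2126,.2180],s,171.9))
```

```text
[ 0.52419822 -0.21264324  0.29336116] (array([ 0.1,  0. , 75.4]), -0.0)
```

```bash
cat > tilt.py <<'E'
from h import *
import sys
n=sys.argv[1]
s=bot.sense();F=frame(YAW);z=np.array([0,0,1.])
im=bot.read_camera("wrist");cv2.imwrite(f"pics/w{n}.png",im[:,:,::-1])
im2=bot.read_camera("scene");cv2.imwrite(f"pics/s{n}.png",cv2.resize(im2[120:165,360:410,::-1],None,fx=12,fy=12,interpolation=cv2.INTER_CUBIC))
c=proj("wrist",E1+.03*F[:,2],s);x0=int(c[0]-35);y0=int(c[1]-42)
cv2.imwrite(f"pics/w{n}d.png",cv2.resize(im[y0:y0+80,x0:x0+70,::-1],None,fx=7,fy=7,interpolation=cv2.INTER_CUBIC))
print(s["time"],s["tool_pos"],"crop",x0,y0)
g=lambda q:((proj("wrist",q,s)-[x0,y0]+.5)*7-.5)[1].round(0)
for t in (-4,-2,0,2,4,6):
    u=-np.sin(np.radians(35+t))*rr+np.cos(np.radians(35+t))*z;m=np.cross(F[:,1],u);P=E1
    print(t,"endfront",g(P+.058*u-.008*m),"endrear",g(P+.058*u+.008*m),"hbot",g(P+.004*u+.008*m),"flange rear",g(P+.004*u+.0125*m),"ear rear",g(P+.015*F[:,0]))
E
python3 tilt.py 26
```

```text
23.25 [ 0.52419822 -0.21264324  0.29336116] crop 284 199
-4 endfront 198.0 endrear 389.0 hbot 420.0 flange rear 464.0 ear rear 488.0
-2 endfront 175.0 endrear 364.0 hbot 419.0 flange rear 462.0 ear rear 488.0
0 endfront 152.0 endrear 339.0 hbot 417.0 flange rear 460.0 ear rear 488.0
2 endfront 130.0 endrear 315.0 hbot 415.0 flange rear 458.0 ear rear 488.0
4 endfront 108.0 endrear 290.0 hbot 414.0 flange rear 456.0 ear rear 488.0
6 endfront 87.0 endrear 266.0 hbot 412.0 flange rear 454.0 ear rear 488.0
```

View pics/w26d.png

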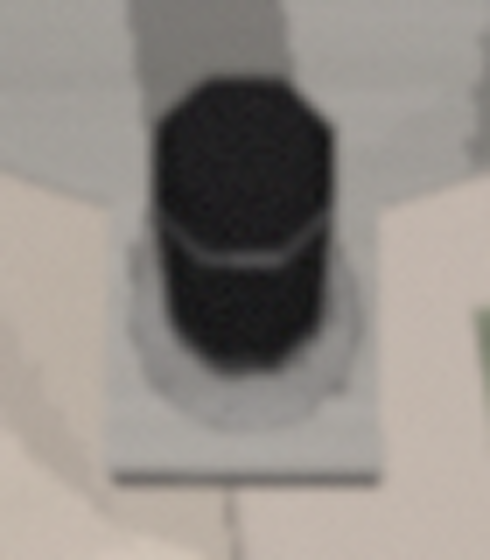

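View pics/s26.png

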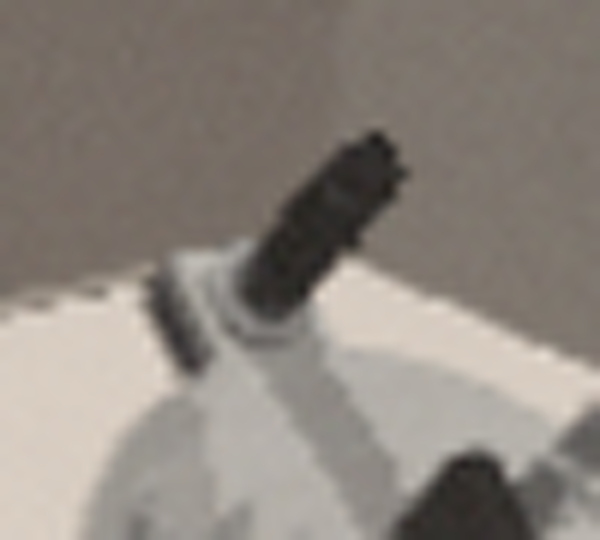

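{"method": "drive_tool", "body": {
  "steps": [
    [0,0,30,0],
    [0,0,55,0],
    [0,0,70,0],
    [0,0,76,0],
    [0,0,76,0]
  ]
}}

```text
time: 23.85
tool_pos: [0.5233, -0.2123, 0.2159]
ee_rot: [[-0.99, 0.141, -0.003], [0.141, 0.99, 0.001], [0.003, 0.001, -1.0]]
contact_force: [-0.8, -0.2, 0.1]
finger_gap: 0.0425
```

{"method": "drive_tool", "body": {
  "steps": [
    [0,0,0,0],
    [0,0,0,0],
    [0,0,0,0],
    [0,0,0,0],
    [0,0,0,0]
  ],
  "claw": 1,
  "squeeze": 20
}}

```text
time: 24.35
tool_pos: [0.5248, -0.2128, 0.218]
ee_rot: [[-0.99, 0.141, 0.002], [0.141, 0.99, -0.0], [-0.002, -0.0, -1.0]]
contact_force: [-0.4, -0.5, 3.2]
finger_gap: 0.0157
```

{"method": "drive_tool", "body": {
  "steps": [
    [-1.5,0,-0.5,0],
    [-3,0,-0.7,0],
    [-4.5,0,-0.7,0],
    [-6,0,-0.5,0],
    [-7,0,1,0],
    [-8,0,2.5,0],
    [-8,0,2.5,0]
  ]
}}

```text
time: 25.05
tool_pos: [0.5264, -0.2135, 0.2171]
ee_rot: [[-0.99, 0.143, -0.011], [0.143, 0.99, -0.0], [0.011, -0.002, -1.0]]
contact_force: [-17.6, 4.3, 30.9]
finger_gap: 0.0154
```

```bash
python3 look3.py 27
```

```text
25.05 [ 0.52637089 -0.21349366  0.21713756] F lock [ 3.01688413  1.73765175 35.65301068] 0.015419223941739087
disp lock axes mm [-17.50803805  -0.7101265   -2.58834049]
```

View pics/w27.png

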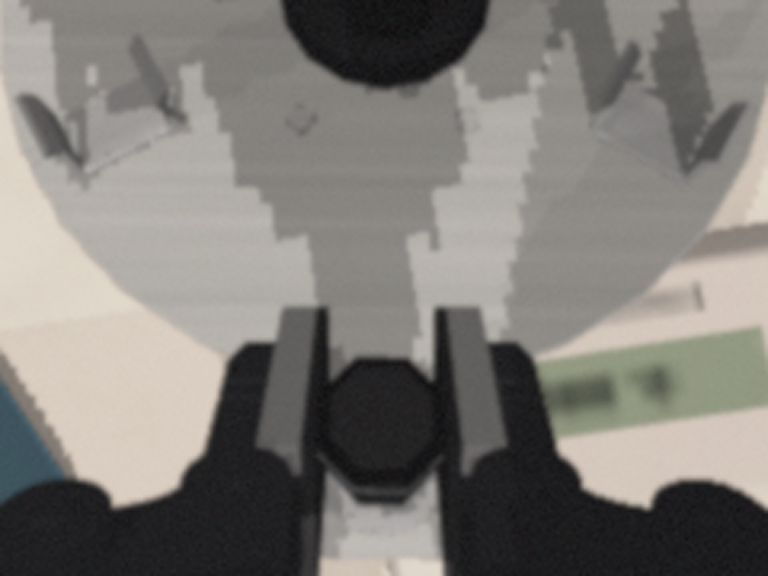

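Run:
```python
from h import *
s=bot.sense();F=frame(YAW);z=np.array([0,0,1.])
for t in (-4,-2,0,2,4,6):
    u=-np.sin(np.radians(35+t))*rr+np.cos(np.radians(35+t))*z;m=np.cross(F[:,1],u)
    print(t,[proj("wrist",E1+q,s)[1].round(1) for q in (.058*u-.008*m,.058*u+.008*m,.004*u+.0125*m)])
```

```text
-4 [np.float64(299.4), np.float64(344.9), np.float64(334.3)]
-2 [np.float64(293.8), np.float64(339.1), np.float64(334.2)]
0 [np.float64(288.3), np.float64(333.3), np.float64(334.0)]
2 [np.float64(282.9), np.float64(327.5), np.float64(333.7)]
4 [np.float64(277.7), np.float64(321.6), np.float64(333.5)]
6 [np.float64(272.5), np.float64(315.8), np.float64(333.2)]
```

{"method": "drive_tool", "body": {
  "steps": [
    [-0.5,0,-3,0],
    [-1,0,-6,0],
    [-2,0,-7.5,0],
    [-3.5,0,-8.5,0],
    [-5,0,-9,0],
    [-5,0,-9,0]
  ]
}}

```text
time: 25.75
tool_pos: [0.5341, -0.2145, 0.2225]
ee_rot: [[-0.99, 0.142, -0.007], [0.142, 0.99, 0.001], [0.007, -0.0, -1.0]]
contact_force: [-7.5, 1.0, -0.1]
finger_gap: 0.0161
```

```bash
cat >> look3.py <<'E'
z=np.array([0,0,1.])
for t in (-4,-2,0,2,4,6):
    u=-np.sin(np.radians(35+t))*rr+np.cos(np.radians(35+t))*z;m=np.cross(F[:,1],u)
    print(t,[((proj("wrist",E1+q,s)[1]-160)*3.2).round(0) for q in (.058*u-.008*m,.058*u+.008*m,.004*u+.0125*m)])
E
python3 look3.py 28
```

```text
25.75 [ 0.53408729 -0.21453251  0.22250641] F lock [-6.27897573 -0.05678724  4.22247072] 0.0160947775083076
disp lock axes mm [-8.05082932 -0.65270206 -2.65618991]
-4 [np.float64(365.0), np.float64(505.0), np.float64(496.0)]
-2 [np.float64(348.0), np.float64(487.0), np.float64(495.0)]
0 [np.float64(331.0), np.float64(469.0), np.float64(495.0)]
2 [np.float64(315.0), np.float64(451.0), np.float64(494.0)]
4 [np.float64(299.0), np.float64(433.0), np.float64(493.0)]
6 [np.float64(283.0), np.float64(415.0), np.float64(492.0)]
```

View pics/w28.png

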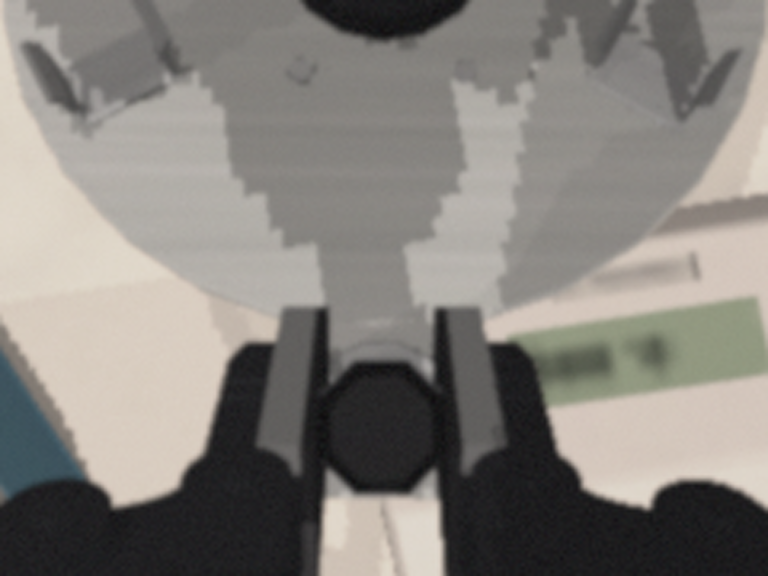

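View pics/s28.png

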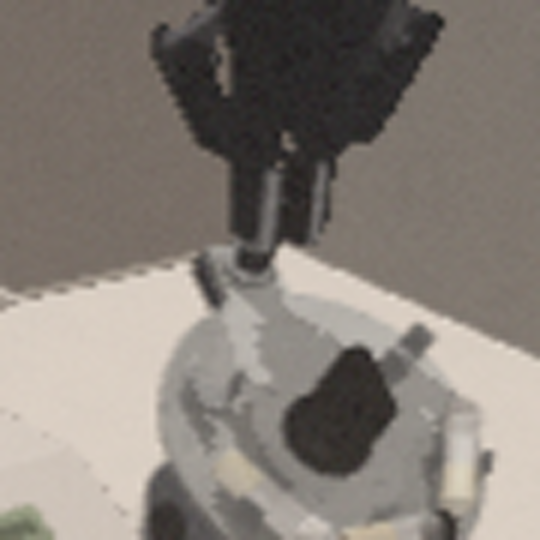

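{"method": "drive_tool", "body": {
  "steps": [
    [1.5,0,1,0],
    [2.9,0,2,0],
    [2,0,3.2,0],
    [1.2,0,4.5,0],
    [0.5,0,5.5,0],
    [0.5,0,5.5,0]
  ]
}}

```text
time: 26.45
tool_pos: [0.534, -0.2145, 0.2205]
ee_rot: [[-0.99, 0.142, -0.005], [0.142, 0.99, -0.001], [0.005, -0.001, -1.0]]
contact_force: [-14.2, 2.3, 22.7]
finger_gap: 0.0155
```

```bash
python3 look3.py 29
```

```text
26.45 [ 0.53400265 -0.2144914   0.2204615 ] F lock [ 1.24484544  0.23621448 26.89597999] 0.015475091453752443
disp lock axes mm [-9.29712217 -0.62390716 -4.2798988 ]
-4 [np.float64(376.0), np.float64(518.0), np.float64(504.0)]
-2 [np.float64(358.0), np.float64(500.0), np.float64(503.0)]
0 [np.float64(341.0), np.float64(482.0), np.float64(503.0)]
2 [np.float64(324.0), np.float64(463.0), np.float64(502.0)]
4 [np.float64(308.0), np.float64(445.0), np.float64(501.0)]
6 [np.float64(292.0), np.float64(427.0), np.float64(500.0)]
```

View pics/w29.png

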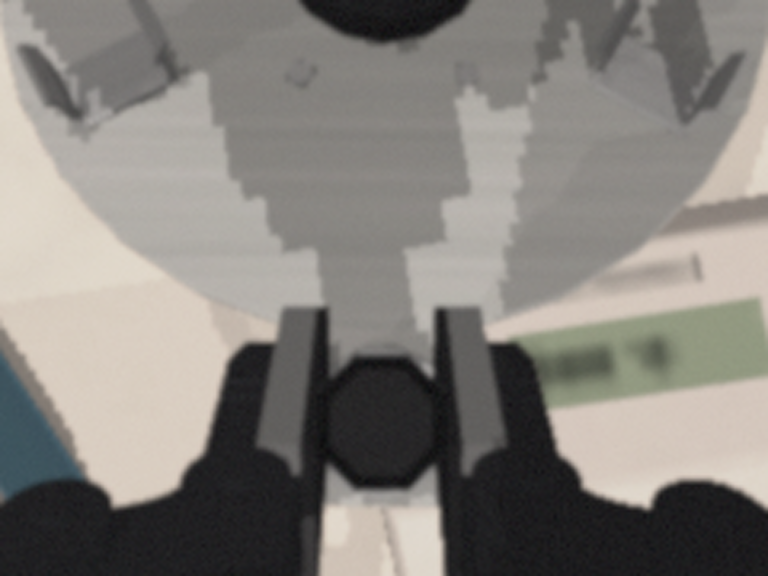

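{"method": "drive_tool", "body": {
  "steps": [
    [1,0,-1.5,0],
    [2.2,0,-3.1,0],
    [2.2,0,-3.1,0]
  ]
}}

```text
time: 26.85
tool_pos: [0.5338, -0.2144, 0.2211]
ee_rot: [[-0.99, 0.142, -0.001], [0.142, 0.99, -0.0], [0.001, -0.0, -1.0]]
contact_force: [-4.0, 0.2, 0.0]
finger_gap: 0.0155
```

{"method": "drive_tool", "body": {
  "steps": [
    [0,0,0,0],
    [0,0,0,0],
    [0,0,0,0],
    [0,0,0,0],
    [0,0,0,0]
  ],
  "claw": 0
}}

```text
time: 27.35
tool_pos: [0.5348, -0.214, 0.2215]
ee_rot: [[-0.99, 0.141, 0.001], [0.141, 0.99, 0.0], [-0.001, 0.0, -1.0]]
contact_force: [0.2, 0.3, -0.1]
finger_gap: 0.0425
```

```bash
python3 look3.py 30
```

```text
27.35 [ 0.53481937 -0.21403105  0.22146935] F lock [ 0.03889768  0.30111263 -0.2037295 ] 0.042498472317974746
disp lock axes mm [-8.10975045 -0.05320083 -3.88094439]
-4 [np.float64(367.0), np.float64(509.0), np.float64(495.0)]
-2 [np.float64(350.0), np.float64(491.0), np.float64(495.0)]
0 [np.float64(333.0), np.float64(472.0), np.float64(494.0)]
2 [np.float64(316.0), np.float64(454.0), np.float64(493.0)]
4 [np.float64(300.0), np.float64(436.0), np.float64(492.0)]
6 [np.float64(284.0), np.float64(418.0), np.float64(491.0)]
```

View pics/w30.png

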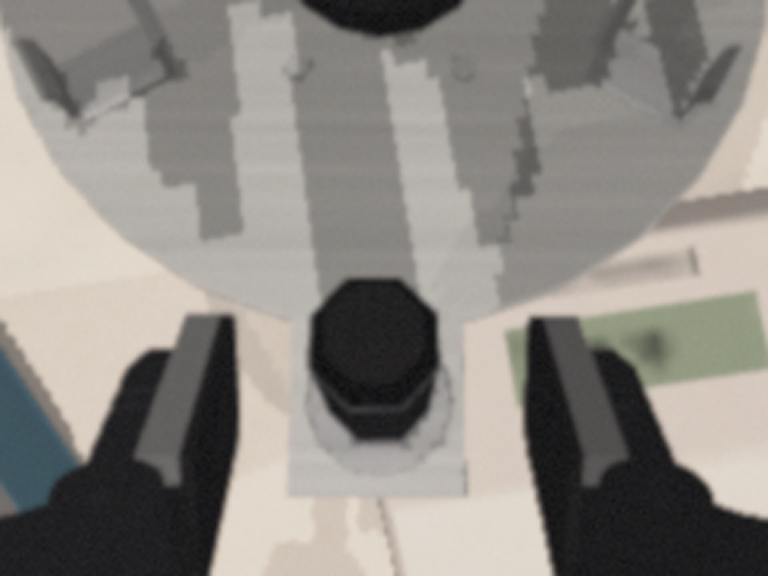

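View pics/s30.png

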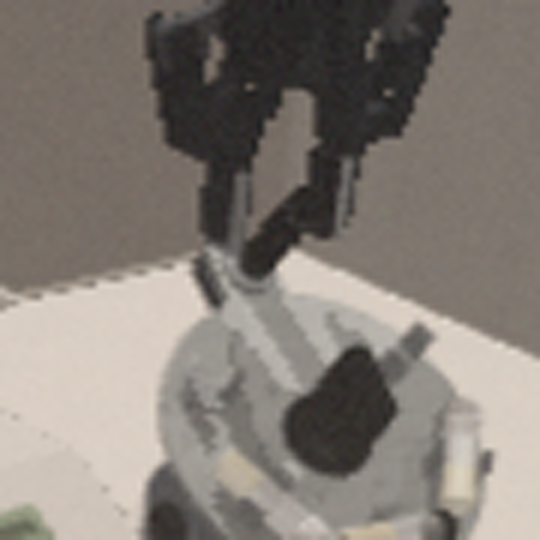

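{"method": "drive_tool", "body": {
  "steps": [
    [0,0,-20,0],
    [0,0,-50,0],
    [0,0,-80,0],
    [0,0,-85,0],
    [0,0,-85,0],
    [0,0,-85,0],
    [0,0,-85,0]
  ]
}}

```text
time: 28.15
tool_pos: [0.5335, -0.2139, 0.3049]
ee_rot: [[-0.99, 0.141, -0.003], [0.141, 0.99, 0.001], [0.003, 0.001, -1.0]]
contact_force: [0.0, 0.3, 0.1]
finger_gap: 0.0425
```

```bash
python3 tilt.py 31
python3 - <<'E'
from h import *
s=bot.sense()
np.savez("w31.npz",tool_pos=s["tool_pos"],ee_rot=s["ee_rot"])
E
```

```text
28.15 [ 0.53352887 -0.21388021  0.30493679] crop 284 180
-4 endfront 183.0 endrear 363.0 hbot 428.0 flange rear 470.0 ear rear 495.0
-2 endfront 161.0 endrear 340.0 hbot 427.0 flange rear 468.0 ear rear 495.0
0 endfront 140.0 endrear 316.0 hbot 425.0 flange rear 466.0 ear rear 495.0
2 endfront 119.0 endrear 293.0 hbot 423.0 flange rear 464.0 ear rear 495.0
4 endfront 99.0 endrear 270.0 hbot 421.0 flange rear 462.0 ear rear 495.0
6 endfront 79.0 endrear 246.0 hbot 419.0 flange rear 460.0 ear rear 495.0
```

View pics/w31d.png

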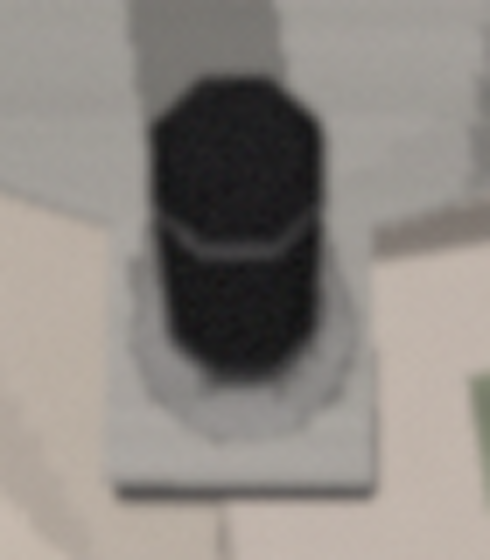

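View pics/s31.png

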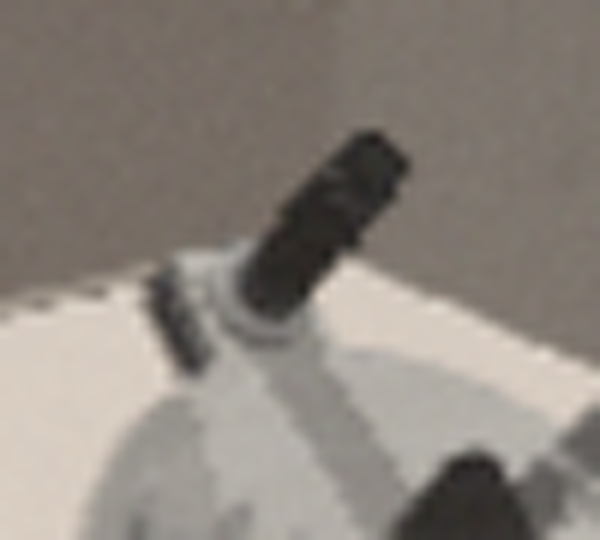

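Run:
```python
from h import *
s=dict(np.load("w31.npz"));F=frame(YAW);z=np.array([0,0,1.])
for px in ((392.4,133),(392.8,132.4),(391.8,132.2)):
    p,e=tri([ray("wrist",(318.4,203.2),s),ray("scene",px)]);q=F.T@(p-E1)*1e3
    print(q.round(1),np.linalg.norm(q).round(1),np.round(e,1))
for t in (0,4):
  for h in (0,.003,.006):
    u=-np.sin(np.radians(35+t))*rr+np.cos(np.radians(35+t))*z;m=np.cross(F[:,1],u);P=E1+h*F[:,2]
    g=lambda q:(proj("scene",q)-[360,120])*12
    print(t,h,"scene crop: end front edge",g(P+.058*u-.008*m).round(),"end rear",g(P+.058*u+.008*m).round(),"hbot front",g(P+.004*u-.008*m).round(),"hbot +y", g(P+.004*u+.008*F[:,1]).round(),"flange front bottom",g(P-.0125*m).round(),"flange rear",g(P+.004*u+.0125*m).round())
g=lambda q:(proj("scene",q)-[360,120])*12
print("ear corners",[g(E1+F@np.array([a,b,0])).round() for a,b in((.015,.015),(.015,-.015),(-.013,.015))],"arm bottom",g(E1+F@np.array([.015,.015,-.018])).round())
```

```text
[-5.7 -1.5 59.7] 60.0 [1.4 1.4]
[-5.3 -1.6 61.7] 61.9 [1.6 1.6]
[-4.6 -0.7 61.1] 61.3 [0.4 0.4]
0 0 scene crop: end front edge [377. 168.] end rear [347. 108.] hbot front [275. 318.] hbot +y [230. 293.] flange front bottom [276. 345.] flange rear [239. 243.]
0 0.003 scene crop: end front edge [383. 160.] end rear [353.  99.] hbot front [280. 310.] hbot +y [235. 285.] flange front bottom [281. 337.] flange rear [244. 235.]
0 0.006 scene crop: end front edge [389. 151.] end rear [359.  90.] hbot front [286. 302.] hbot +y [240. 277.] flange front bottom [287. 329.] flange rear [249. 226.]
4 0 scene crop: end front edge [384. 186.] end rear [356. 122.] hbot front [274. 320.] hbot +y [230. 294.] flange front bottom [274. 347.] flange rear [241. 242.]
4 0.003 scene crop: end front edge [390. 177.] end rear [361. 113.] hbot front [280. 312.] hbot +y [236. 286.] flange front bottom [279. 339.] flange rear [246. 233.]
4 0.006 scene crop: end front edge [396. 168.] end rear [367. 104.] hbot front [285. 304.] hbot +y [241. 278.] flange front bottom [285. 332.] flange rear [251. 225.]
ear corners [array([169., 253.]), array([284., 236.]), array([218., 356.])] arm bottom [139. 301.]
```

Run:
```python
from h import *
s=bot.sense();print(s["time"],s["contact_force"])
im=bot.read_camera("top");cv2.imwrite("pics/t32.png",im[:,:,::-1])
im=bot.read_camera("scene");cv2.imwrite("pics/s32.png",im[:,:,::-1])
im=bot.read_camera("wrist");cv2.imwrite("pics/w32.png",im[:,:,::-1])
```

```text
28.25 [0.22943104 0.18816612 1.16202367]
```

View pics/s32.png

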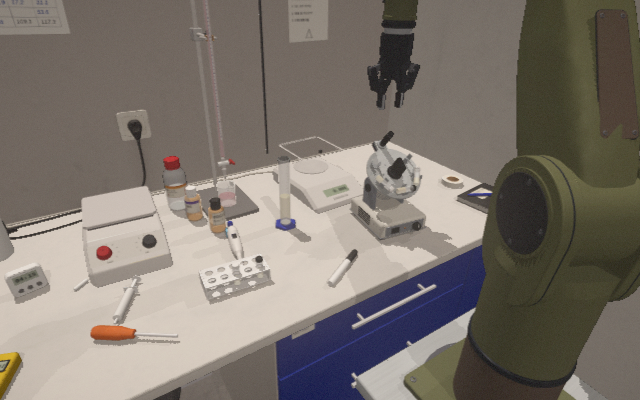

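View pics/w32.png

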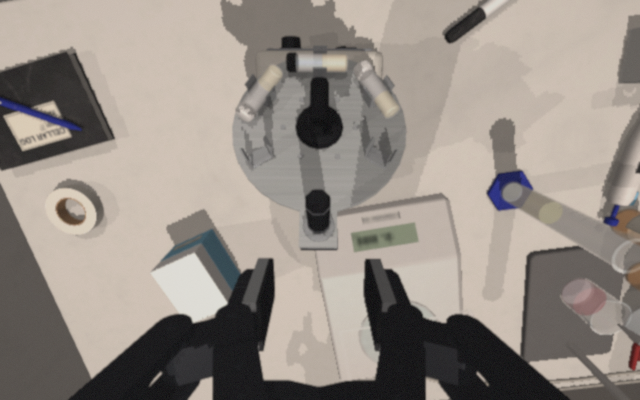

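Run:
```python
from rig import bot
print(bot.close_job())
```

```text
the job is handed in; nothing more can be done
None
```

The carousel is locked and the job is handed in at about 28 s. However, the pin leans slightly, so its flange does not look fully flush on the ear.

**What I did:**
- I pushed the ear round with shut fingers, then closed the gripper on the ear and the locking arm together. The wrist view then showed both holes lined up.
- I took the pin from the rack and tilted it to 35° in the grip by laying its shank against the end faces of the arm and ear. A first try at tilting it inside the hole slipped out and did no visible harm.
- I pushed the pin in until it met a hard stop at about 27–28 mm of its 28 mm, pressing with 16 N, and later 27–36 N after regripping. Then I let go and raised the gripper clear.

**Last checks:**
- **In place:** The pin is through the ear with its flange on it, and the ear is over the arm. The vials stand in the rack in the last scene view. The robot touches nothing, and the wrist forces I read stayed below about 36 N.
- **Lean:** Once released, the handle settles about 3–5° towards the rotator's front, within the hole's play. The rear edge of the flange is therefore probably 1–2 mm off the ear. I regripped, straightened and pushed once more, and it leaned back the same way.
- **Disagreement:** A rough two-view estimate of the handle end put the pin 2–3 mm higher than fully seated. The hard stop and the depth travelled say it is seated within about 1 mm.

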